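# Load the cantilever beam and slide it out to its line, holding it for the clamp

## Robot

A 7-joint arm with a two-finger parallel gripper is mounted at the origin on the work surface. World frame = base frame: x ahead of the robot, y to its left, z up, the work surface at z = 0. Lengths are in m, angles in rad, forces in N, time in s.
With the tool pointing down it reaches from about 0.4 to 0.925 m from the base axis. Payload 5.6 kg.
Tool frame: the origin (TCP) lies at the very end of the fingers, on their centre line; the grasp point (between the pads) lies 19 mm behind it; y points along the fingers, x is the direction in which the jaws open and shut, and the axes are right-handed (so a half turn about y gives the same grasp; the last joint's range is limited). The gripper opens to 85 mm and grips with 20 to 120 N. Pads are 22 mm wide; open, the fingers measure 114 mm over their backs; the gripper's body (76 mm by 85 mm) begins 54 mm behind the grasp point. The pads swing forward as they close: fully open they stand 13 mm farther back than shut.
Start: joints at [1.085, 0.468, -0.012, 1.603, 0.006, 1.071, -0.056], TCP at [0.278, -0.587, 0.195] pointing down, gripper open.
Joint ranges: [-2.53, 2.53], [-0.31, 2.02], [-1.57, 1.55], [0.28, 2.44], [-1.29, 4.43], [0.15, 1.84], [-2.92, 2.92]. Speed limits (rad/s): [2.57, 2.57, 3.14, 3.14, 3.14, 3.14, 3.14].

## Interface

Orientations are given as a 3x3 rotation matrix whose columns are the frame's x, y, z axes.
In Python, from bench import env gives the robot as it stands. The module is installed in compiled form; this text tells all that it offers.
- The arm moves only by the tool apply_moves, never from a script. Its argument "deltas" is a list of rows, each a list of 7 numbers: the shift along the tool's x, y, z in cm, then the turn, a rotation vector about the tool's x, y, z in degrees, then the opening, from 0 (shut) to 1 (fully open). A call has 1 to 20 rows; each row is the pose to reach, as a shift and turn from the pose commanded when the call began, along the tool's axes at that moment; what a row does not reach only later rows make up. A row lasts 1/12 s, in which the tool goes at most 41.7 mm and 7.16 degrees, less where a joint would pass 70% of its speed; a pose out of reach is approached as far as the arm can. A call with a gripper value outside its range is refused whole. The fingers move at their own pace and stop on an object; the grip force is fixed at half the most. Time passes only in rows, so rows that repeat a pose let the fingers close. It gives the time, the measured TCP pose, the force and the opening at its end, in the units of the state.
- env.get_obs(): the state, without advancing time (a new reading comes with each control period).
- env.read_camera(name): name is "scene" or "top"; returns a dict with "pixels" (480x640x3 uint8, blue, green, red), "vertical_fov" (degrees; the focal length in pixels is half the picture's height over the tangent of half this angle, whatever the lens; pixels are square), "cx", "cy" (the principal point, pixels), "k1" (the pictures are not rectified: a ray, as slopes to the right and down, at radius r is drawn at 1 + k1 r^2 times it, then the intrinsics apply), "R" (3x3) and "t" (3): a world point X has camera coordinates R X + t. Camera axes: x right, y down, z forward; pixel columns grow to the right and rows downward; lengths in m; the calibration is good to about 2 mm. A picture is of the moment at which its call begins. There is no depth.
- env.close_job(): hands the job in, once; it reports no verdict.
The state is a dict: "time_s": time; "q": joint angles; "dq": joint speeds; "joint_efforts": joint torques, N m; "ee_pos": TCP position; "eef_rot": TCP orientation; "ft_force": force on the tool from outside, world axes, zero at the start; "ft_torque": the same for the moment, N m; "width": finger opening in m.
Only numpy, scipy, OpenCV 4.12 (cv2) and the standard library are available. Lean on these libraries where they do the work, as an engineer would, in place of code of your own. Each camera call takes 0.05 s, during which the arm holds its last target.

## Task

Tip the three brass masses out of the scoop into the loading pan on the end of the wooden beam while the beam still sits safely back on its stand, and set the scoop back down, standing level on the bench. Then slide the beam out along the stand, lying flat, never lifting it off or letting it tip, until the black line across it is right over the stand's end edge, with the beam square to that edge. The loaded beam would now tip over, so finish while still holding its inner part down on the stand, ready to be clamped, and do not let go; leave the other equipment alone.

Things in the scene. Friction and masses are not known exactly. Their poses are not given: they have to be found in the camera images.
- stand: fixed wooden bench stand: flat top 140 (x) x 340 (y) x 20 mm on two cross feet, top face 60 mm above the bench. Origin at the centre of its underside, on the bench; its +y axis points outward, toward the end edge that the beam is slid over. Its place varies by about 10 cm and its turn by 15 degrees
- edge (a point): middle of the stand's end edge, on the top face (170 mm from the stand's centre along its +y, 60 mm above the bench); axes of the stand: y points outward, beyond the edge there is only air down to the bench
- beam_mid (a point): loose light-wood beam lying flat on the stand, 400 (y) x 50 (x) x 18 (z) mm, about 0.3 kg with its pan (0.25 to 0.4 kg); at its outer end an aluminium loading pan is screwed on top. This point is the centre of the wooden beam, half-way up, 9 mm above the stand top; +y points outward, to the pan end; roughly in line with the stand, the outer end 60 to 100 mm beyond the edge at first
- beam_rear (a point): middle of the beam's thickness on its centre line, 35 mm from its inner end: a place to hold it, with the fingers on its two long sides (50 mm apart, 18 mm tall, nothing beside them but the flat stand top); axes of the beam
- mark (a point): centre of the black line (4 mm wide, right across the beam), on the beam's top face, 240 mm from its outer end and 125 mm outward of point beam_rear; axes of the beam
- pan (a point): centre of the inner floor of the loading pan: square open tray 110 x 110 mm outside, walls 3 mm thick, rim 37 mm above this point; its centre is 55 mm from the beam's outer end; axes of the beam. The rim stands 118 mm above the bench
- scoop_grip (a point): middle of the scoop's handle, a straight flat-sided steel bar 14 mm wide (scoop y), 16 mm tall (z), 90 mm long (x). Steel scoop (0.1 kg) standing flat on the bench: pan 100 (x) x 80 (y) mm with a 3 mm floor, side walls 21 mm high near the mouth and 35 mm farther back, back wall 40 mm high, the front open. Axes: x from the open mouth back along the handle, z up. This point is 34 mm above the scoop's underside and 90 mm from the pan's centre, 140 mm behind the lip
- scoop_lip (a point): middle of the scoop's open front lip, on the upper face of its floor, 3 mm above its underside; axes of the scoop. The polished masses start sliding when the floor slopes 15 to 25 degrees; 45 to 50 degrees empties it
- weight1_mid (a point): centre of a brass 50 g mass: 24 mm across, 14 mm tall body with a small knob up to 22 mm; one of three alike, standing in the scoop; this point is 7 mm above its foot
- weight2_mid (a point): centre of a brass 50 g mass: 24 mm across, 14 mm tall body with a small knob up to 22 mm; one of three alike, standing in the scoop; this point is 7 mm above its foot
- weight3_mid (a point): centre of a brass 50 g mass: 24 mm across, 14 mm tall body with a small knob up to 22 mm; one of three alike, standing in the scoop; this point is 7 mm above its foot
- clamp: steel G-clamp lying on the bench, about 95 x 165 x 12 mm; leave alone. Origin at its middle, on the bench
- supply: pale green bench power supply box with vents, 90 x 130 x 80 mm; leave alone. Origin under its centre
- bell: black bell-shaped coil, 68 mm across, 62 mm tall; leave alone. Origin under its centre
There are look-alikes about, which are no part of the job. There is more than one size of the part that bears scoop_grip; the job needs the middle-sized.

How it is judged:
On the way:
1. all three masses lie in the loading pan while the beam is still back on the stand (its line at least 30 mm short of the edge) (x of weight1_mid in the frame of pan between -0.053 and 0.053 m and y of weight1_mid in the frame of pan between -0.053 and 0.053 m and z of weight1_mid in the frame of pan between 0 and 0.04 m and x of weight2_mid in the frame of pan between -0.053 and 0.053 m and y of weight2_mid in the frame of pan between -0.053 and 0.053 m and z of weight2_mid in the frame of pan between 0 and 0.04 m and x of weight3_mid in the frame of pan between -0.053 and 0.053 m and y of weight3_mid in the frame of pan between -0.053 and 0.053 m and z of weight3_mid in the frame of pan between 0 and 0.04 m and y of mark in the frame of edge below -0.03 m), for 0.2 s.
At the end, for the whole second after the job is handed in: Masses in the pan; line within 7 mm of the stand's end edge; beam square to it within 5 degrees, level within 2, still, resting on the stand and held (1.5 N or more) by the fingers on the inner side of the line; scoop level on the bench, released, at rest (x of weight1_mid in the frame of pan between -0.053 and 0.053 m and y of weight1_mid in the frame of pan between -0.053 and 0.053 m and z of weight1_mid in the frame of pan between 0 and 0.04 m and x of weight2_mid in the frame of pan between -0.053 and 0.053 m and y of weight2_mid in the frame of pan between -0.053 and 0.053 m and z of weight2_mid in the frame of pan between 0 and 0.04 m and x of weight3_mid in the frame of pan between -0.053 and 0.053 m and y of weight3_mid in the frame of pan between -0.053 and 0.053 m and z of weight3_mid in the frame of pan between 0 and 0.04 m and y of mark in the frame of edge between -0.007 and 0.007 m and angle between the y axis of mark and the y axis of edge, either way round below 0.09 rad and angle between mark's own z axis and vertical below 0.035 rad and contact force between beam and stand above 1 N and contact force between the fingers and beam above 1.5 N and y of the grasp point in the frame of mark below 0 m and linear speed of each of beam, scoop below 0.02 m/s and height (world z) of scoop_lip below 0.012 m and height (world z) of scoop_grip below 0.045 m and angle between scoop_grip's own z axis and vertical below 0.1 rad and contact force between the fingers and scoop below 0.1 N); the arm keeps its last pose, push and grip.
It fails at once if the beam tips more than 7 degrees (angle between mark's own z axis and vertical above 0.12 rad).
It fails at once if the beam is lifted more than 25 mm off the stand (z of mark in the frame of edge above 0.043 m).
It fails at once if the G-clamp, the power supply or the coil is moved more than 20 mm (distance of any of clamp, supply, bell from where it was at the start of the episode above 0.02 m).
It also fails if it takes over 58 s, if anything falls off the work surface, if the arm or the gripper's body presses on something with over 40 N, if the wrist force passes 120 N, or if a joint passes its speed limit or range.

## Working session

There is one attempt and no reset: what is moved stays moved. The work goes in short steps, Python scripts to look and compute and a tool call to move; the robot and the scene stay as the last step left them, time stands still between calls to the robot, and variables do not carry over. Pictures are saved under pics/ and viewed, and the job is handed in when it is done.

Besides the shell and the picture viewer there is one more tool, called after "Emit:" by a JSON object that holds its "op" and its "data", one argument or row to a line. apply_moves: Moves the arm, as the interface text tells. Its arguments: {"type":"object","properties":{"deltas":{"type":"array","items":{"type":"array","items":{"type":"number"}}}},"required":["deltas"]}

```bash
mkdir -p pics; cat > h.py <<'E'
import numpy as np, cv2
from bench import env
def cam(n):
    c=env.read_camera(n); c['f']=240/np.tan(np.radians(c['vertical_fov'])/2); c['R']=np.array(c['R']);c['t']=np.array(c['t']); return c
def K(c): return np.array([[c['f'],0,c['cx']],[0,c['f'],c['cy']],[0,0,1.]]), np.array([c['k1'],0,0,0,0.])
def ray(c,u,v):
    k,d=K(c); p=cv2.undistortPoints(np.array([[[u,v]]],float),k,d)[0,0]
    return -c['R'].T@c['t'], c['R'].T@np.array([p[0],p[1],1.])
def onz(c,u,v,z):
    o,d=ray(c,u,v); return o+d*(z-o[2])/d[2]
def proj(c,X):
    k,d=K(c); return cv2.projectPoints(np.array(X,float).reshape(-1,1,3),cv2.Rodrigues(c['R'])[0],c['t'],k,d)[0].reshape(-1,2)
E
python3 - <<'E'
from h import *
for n in('scene','top'):
    c=cam(n); cv2.imwrite(f'pics/{n}0.png',np.ascontiguousarray(c['pixels'])); print(n,c['f'],c['cx'],c['cy'],c['k1'],-c['R'].T@c['t'],c['R'])
o=env.get_obs();print(o)
E
```

```text
scene 491.14002440950543 313.14290694573776 241.7011699756973 0.010640792862761903 [1.04828021 0.76095065 1.01102516] [[-0.83751029  0.54640251 -0.00456299]
 [ 0.3687416   0.55899468 -0.74266721]
 [-0.40324454 -0.62367399 -0.66964513]]
top 592.1953092489892 317.00046145260444 243.01640362297263 -0.05388398554361538 [ 0.37089246 -0.07772308  1.52272493] [[-0.01161096 -0.99987874 -0.01037701]
 [-0.99713472  0.01235363 -0.07463066]
 [ 0.0747498   0.00948074 -0.99715725]]
{'time_s': 0.1, 'q': array([ 1.08500686,  0.4683361 , -0.01161846,  1.60353033,  0.0059934 ,
        1.07138933, -0.05630103]), 'dq': array([ 7.34280159e-04, -3.22697136e-03, -1.39088975e-05, -2.06967233e-03,
       -2.22897072e-03,  3.56385351e-04,  6.84942956e-05]), 'joint_efforts': array([ 8.35571191e-04, -5.33523130e+01,  2.16185924e-02, -2.51967734e+01,
        1.15898348e-02,  4.32074929e-03,  2.94457766e-05]), 'ee_pos': array([ 0.27820743, -0.58683269,  0.19410364]), 'eef_rot': array([[ 4.28411512e-01, -7.90031793e-04,  9.03583395e-01],
       [-9.03582279e-01,  1.42394724e-03,  4.28412227e-01],
       [-1.62511436e-03, -9.99998674e-01, -1.03823339e-04]]), 'ft_force': array([-1.06391037, -1.10881689,  1.34629475]), 'ft_torque': array([ 0.01196553,  0.01786223, -0.00937988]), 'width': 0.08523115927211743}
```

View pics/scene0.png

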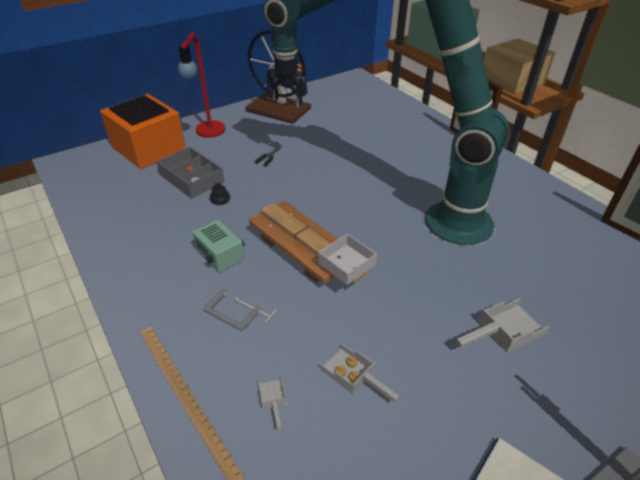

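View pics/top0.png

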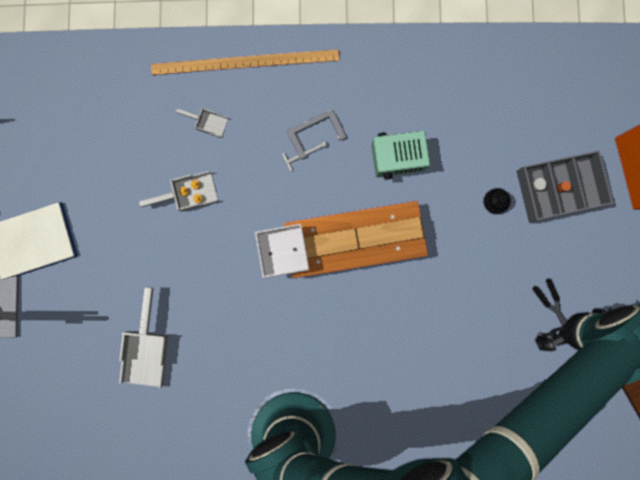

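The scene shows three scoops: small at top(212,122), middle with three brass masses at top(193,190), large at top(143,358). The middle one fits because of its size and the masses. I'll enlarge it and the beam to confirm.

```bash
python3 - <<'E'
from h import *
T=cam('top');p=np.ascontiguousarray(T['pixels'])
cv2.imwrite('pics/t_sc.png',cv2.resize(p[160:225,130:230],None,fx=8,fy=8,interpolation=cv2.INTER_CUBIC))
cv2.imwrite('pics/t_bm.png',cv2.resize(p[190:290,245:445],None,fx=4,fy=4,interpolation=cv2.INTER_CUBIC))
S=cam('scene');p=np.ascontiguousarray(S['pixels'])
cv2.imwrite('pics/s_sc.png',cv2.resize(p[335:410,310:410],None,fx=8,fy=8,interpolation=cv2.INTER_CUBIC))
E
```

```text
(no output)
```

View pics/t_sc.png

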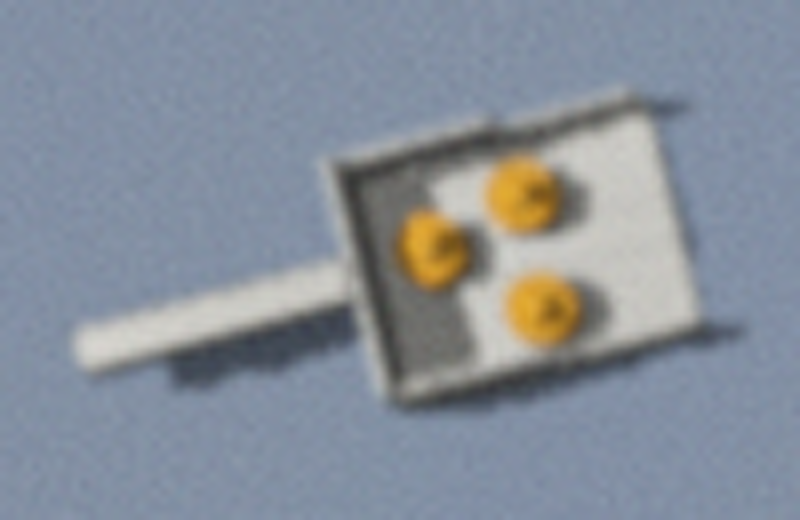

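View pics/t_bm.png

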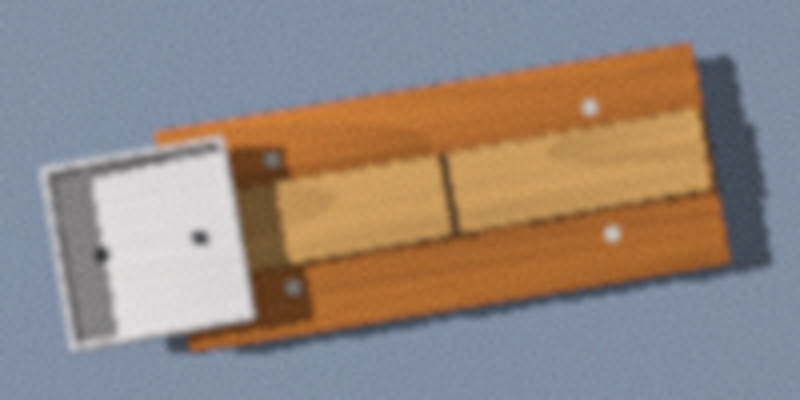

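View pics/s_sc.png

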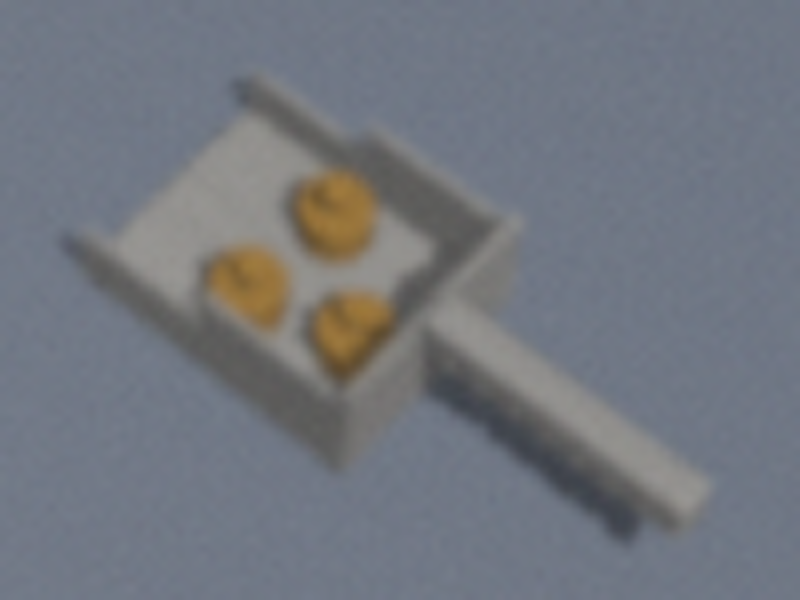

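The crop confirms the middle scoop with three masses; the handle points left and the mouth faces right, toward −y. Now I'll measure it.

```bash
python3 - <<'E'
from h import *
T=cam('top');S=cam('scene')
def t(crop,pts,z,x0,y0,s): 
    out=[onz(T,x0+(a+.5)/s-.5,y0+(b+.5)/s-.5,z) for a,b in pts]; print(crop); print(np.round(out,4).tolist()); return np.array(out)
st=t('stand',[(690,45),(730,262),(192,350),(157,132)],.06,245,190,4)
L=lambda a,b:(np.linalg.norm(a-b))
print(L(st[0],st[1]),L(st[1],st[2]),L(st[2],st[3]),L(st[3],st[0]),'mid',st.mean(0))
inn=t('beam inner',[(700,110),(714,190)],.078,245,190,4)
mk=t('mark',[(442,155),(457,235)],.078,245,190,4)
print(L(*inn),L(*mk),L(inn.mean(0),mk.mean(0)))
pn=t('pan',[(40,168),(222,140),(255,318),(74,350)],.118,245,190,4)
print([L(pn[i],pn[i-1]) for i in range(4)],'pan c',pn.mean(0), 'mark->pan',pn.mean(0)-mk.mean(0),L(pn.mean(0)[:2],mk.mean(0)[:2]))
h=t('handle end, junction',[(84,350),(345,282)],.042,130,160,8)
lip=t('lip',[(650,110),(700,325)],.003,130,160,8)
bk=t('backwall top outer',[(322,165),(385,395)],.04,130,160,8)
print(L(*h),L(*lip),L(*bk),'lip mid',lip.mean(0),'bk',bk.mean(0))
a=h[0]-lip.mean(0);print('axis deg',np.degrees(np.arctan2(a[1],a[0])),np.degrees(np.arctan2(*(bk.mean(0)-lip.mean(0))[[1,0]])))
u=(st[3]-st[0])+(st[2]-st[1]);print('stand y deg',np.degrees(np.arctan2(u[1],u[0])))
u=pn.mean(0)-inn.mean(0);print('beam y deg',np.degrees(np.arctan2(u[1],u[0])))
# masses
for c,n in((T,'top'),(S,'sc')):
    p=np.ascontiguousarray(c['pixels']);hs=cv2.cvtColor(p,cv2.COLOR_BGR2HSV)
    m=cv2.inRange(hs,(12,140,110),(30,255,255))
    k,l,s,ce=cv2.connectedComponentsWithStats(m)
    for i in range(1,k):
        if 25<s[i,4]<400:print(n,ce[i],s[i,4],onz(c,*ce[i],.013))
# cross-check: project
P=np.vstack([st,inn,mk,pn,h,lip]);print(np.round(proj(S,P)).tolist())
np.save('P.npy',P)
p=np.ascontiguousarray(S['pixels']);p=cv2.resize(p[190:410,230:410],None,fx=4,fy=4)[:]
for q in proj(S,P): cv2.circle(p,tuple(int(x) for x in ((q-[230,190])*4)),3,(0,0,255),-1)
cv2.imwrite('pics/chk.png',cv2.resize(p,None,fx=.68,fy=.68))
E
```

```text
stand
[[0.5827, -0.3144, 0.06], [0.4471, -0.3358, 0.06], [0.3969, -0.0027, 0.06], [0.5324, 0.0179, 0.06]]
0.13723424376097845 0.3369120487516871 0.13706639370352766 0.3360995679110304 mid [ 0.48977209 -0.15873877  0.06      ]
beam inner
[[0.5398, -0.3166, 0.078], [0.4904, -0.324, 0.078]]
mark
[[0.514, -0.1578, 0.078], [0.4648, -0.1662, 0.078]]
0.049901447643831476 0.049916043273262815 0.16036487750016462
pan
[[0.5053, 0.0842, 0.118], [0.5207, -0.0246, 0.118], [0.4144, -0.0432, 0.118], [0.3966, 0.0644, 0.118]]
[np.float64(0.11044220828518492), np.float64(0.10987112294383239), np.float64(0.10793172288942766), np.float64(0.10902214208366155)] pan c [0.45924468 0.02018223 0.118     ] mark->pan [-0.03015586  0.18216985  0.04      ] 0.1846489365381581
handle end, junction
[[0.5886, 0.3848, 0.042], [0.6091, 0.3013, 0.042]]
lip
[[0.6705, 0.2115, 0.003], [0.5996, 0.195, 0.003]]
backwall top outer
[[0.6472, 0.3095, 0.04], [0.5731, 0.2887, 0.04]]
0.08601098300973771 0.07287625353712213 0.0769940951150801 lip mid [0.63504082 0.20324416 0.003     ] bk [0.61014281 0.29909351 0.04      ]
axis deg 1
[... 984 characters left out ...]
28701 -0.43934657  0.013     ]
sc [515.31372549  94.19607843] 51 [-0.85737583 -0.49867511  0.013     ]
sc [523.95 105.62] 100 [-0.79975812 -0.40367626  0.013     ]
sc [307.26404494 222.19662921] 356 [ 0.4123493  -0.25627636  0.013     ]
sc [351.68518519 361.27777778] 54 [0.60339622 0.23908897 0.013     ]
sc [341.         370.13953488] 43 [0.63894377 0.24501695 0.013     ]
sc [353.23076923 375.71794872] 39 [0.62388636 0.27284348 0.013     ]
[[250.0, 220.0], [284.0, 201.0], [361.0, 256.0], [325.0, 280.0], [261.0, 210.0], [274.0, 203.0], [296.0, 236.0], [308.0, 228.0], [348.0, 275.0], [319.0, 253.0], [348.0, 234.0], [377.0, 254.0], [398.0, 398.0], [367.0, 375.0], [322.0, 369.0], [342.0, 350.0]]
```

View pics/chk.png

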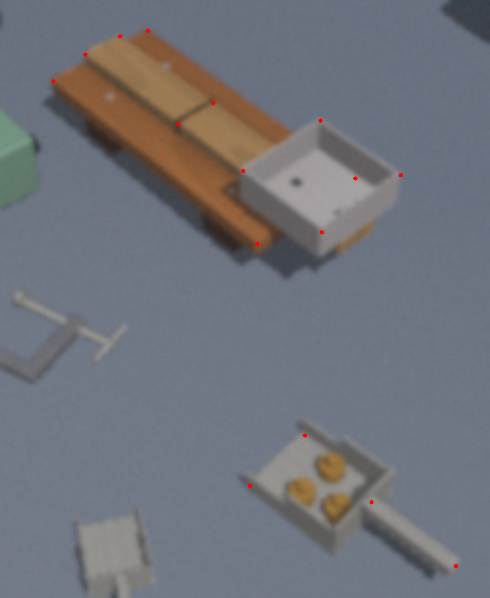

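Sizes agree with the given ones: stand 137×336 mm, rim 110 mm, beam 50 mm, and line to inner end 160 mm. I'll write a helper that turns a target pose into move rows.

```bash
cat >> h.py <<'E'
from scipy.spatial.transform import Rotation as Ro
def Rt(az,tilt=0):
    """tool: x axis horizontal at azimuth az; y down; then tilt (deg) about world axis = tool x"""
    a=np.radians(az); x=np.array([np.cos(a),np.sin(a),0]); y=np.array([0,0,-1.]); z=np.cross(x,y)
    R=np.c_[x,y,z]; return Ro.from_rotvec(x*np.radians(tilt)).as_matrix()@R
def delta(p,R,p0=None,R0=None):
    o=env.get_obs(); p0=o['ee_pos'] if p0 is None else p0; R0=o['eef_rot'] if R0 is None else R0
    return np.round(np.r_[R0.T@(np.array(p)-p0)*100, np.degrees(Ro.from_matrix(R0.T@R).as_rotvec())],2).tolist()
def st():
    o=env.get_obs(); x=o['eef_rot'][:,0]; print('t',round(o['time_s'],2),'p',np.round(o['ee_pos'],4),'q',np.round(o['q'],2),'F',np.round(o['ft_force'],1),'M',np.round(o['ft_torque'],2),'w',round(o['width'],4),'xaz',np.round(np.degrees(np.arctan2(x[1],x[0])),1),'ydir',np.round(o['eef_rot'][:,1],3))
E
python3 - <<'E'
from h import *
st();print(delta([.6025,.3305,.22],Rt(14.4)))
E
```

```text
t 0.3 p [ 0.2784 -0.5872  0.1947] q [ 1.09  0.47 -0.01  1.6   0.01  1.07 -0.06] F [0.2 0.1 0. ] M [-0.01  0.03  0.06] w 0.0853 xaz -64.6 ydir [-0.  0. -1.]
[-69.04, -2.5, 68.6, -0.02, -79.03, -0.03]
```

Emit:
{"op": "apply_moves", "data": {
  "deltas": [
    [-3,-2.5,3,0,-4,0,1],
    [-6,-2.5,6,0,-8,0,1],
    [-69,-2.5,68.6,0,-79,0,1],
    [-69,-2.5,68.6,0,-79,0,1],
    [-69,-2.5,68.6,0,-79,0,1],
    [-69,-2.5,68.6,0,-79,0,1],
    [-69,-2.5,68.6,0,-79,0,1],
    [-69,-2.5,68.6,0,-79,0,1],
    [-69,-2.5,68.6,0,-79,0,1],
    [-69,-2.5,68.6,0,-79,0,1],
    [-69,-2.5,68.6,0,-79,0,1],
    [-69,-2.5,68.6,0,-79,0,1],
    [-69,-2.5,68.6,0,-79,0,1],
    [-69,-2.5,68.6,0,-79,0,1],
    [-69,-2.5,68.6,0,-79,0,1],
    [-69,-2.5,68.6,0,-79,0,1],
    [-69,-2.5,68.6,0,-79,0,1],
    [-69,-2.5,68.6,0,-79,0,1],
    [-69,-2.5,68.6,0,-79,0,1],
    [-69,-2.5,68.6,0,-79,0,1]
  ]
}}

```text
time_s: 1.97
ee_pos: [0.5547, 0.1945, 0.2199]
eef_rot: [[0.969, 0.0, -0.248], [0.248, -0.0, 0.969], [0.0, -1.0, -0.0]]
ft_force: [1.2, -1.0, -0.1]
width: 0.0854
```

```bash
python3 - <<'E'
from h import *
st();print(delta([.6025,.3305,.10],Rt(14.4)))
E
```

```text
t 1.97 p [0.5547 0.1945 0.2199] q [ 0.09  0.42 -0.63  1.7   0.27  1.11 -0.37] F [ 1.2 -1.  -0.1] M [-0.04 -0.03  0.02] w 0.0854 xaz 14.3 ydir [ 0. -0. -1.]
[7.99, 11.98, 12.0, 0.02, -0.06, 0.01]
```

Emit:
{"op": "apply_moves", "data": {
  "deltas": [
    [8,6,12,0,0,0,1],
    [8,6,12,0,0,0,1],
    [8,6,12,0,0,0,1],
    [8,6,12,0,0,0,1],
    [8,6,12,0,0,0,1],
    [8,9,12,0,0,0,1],
    [8,12,12,0,0,0,1],
    [8,12,12,0,0,0,1],
    [8,12,12,0,0,0,1]
  ]
}}

```text
time_s: 2.72
ee_pos: [0.6011, 0.3276, 0.0986]
eef_rot: [[0.969, -0.003, -0.248], [0.248, -0.002, 0.969], [-0.004, -1.0, -0.001]]
ft_force: [0.4, -0.1, 0.8]
width: 0.0855
```

```bash
python3 - <<'E'
from h import *
st();print(delta([.6025,.3305,.015],Rt(14.4)))
T=cam('top');p=np.ascontiguousarray(T['pixels']);cv2.imwrite('pics/a1.png',cv2.resize(p[120:280,80:280],None,fx=4,fy=4))
T=cam('scene');p=np.ascontiguousarray(T['pixels']);cv2.imwrite('pics/a2.png',cv2.resize(p[260:420,290:490],None,fx=4,fy=4))
E
```

```text
t 2.72 p [0.6011 0.3276 0.0986] q [-0.18  0.71 -0.56  1.55  0.42  1.01 -0.6 ] F [ 0.4 -0.1  0.8] M [ 0.03 -0.01  0.01] w 0.0855 xaz 14.3 ydir [-0.003 -0.002 -1.   ]
[0.23, 8.36, 0.26, 0.07, -0.06, -0.2]
```

View pics/a2.png

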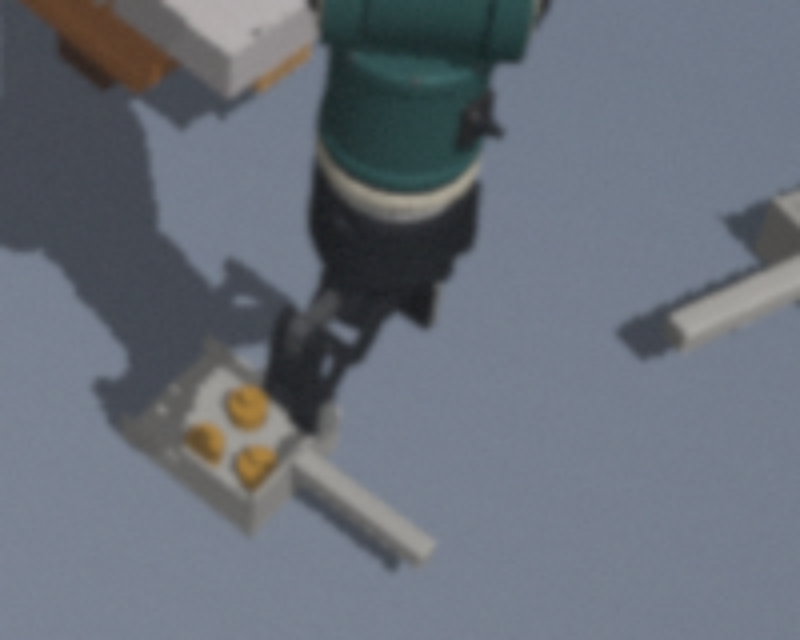

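View pics/a1.png

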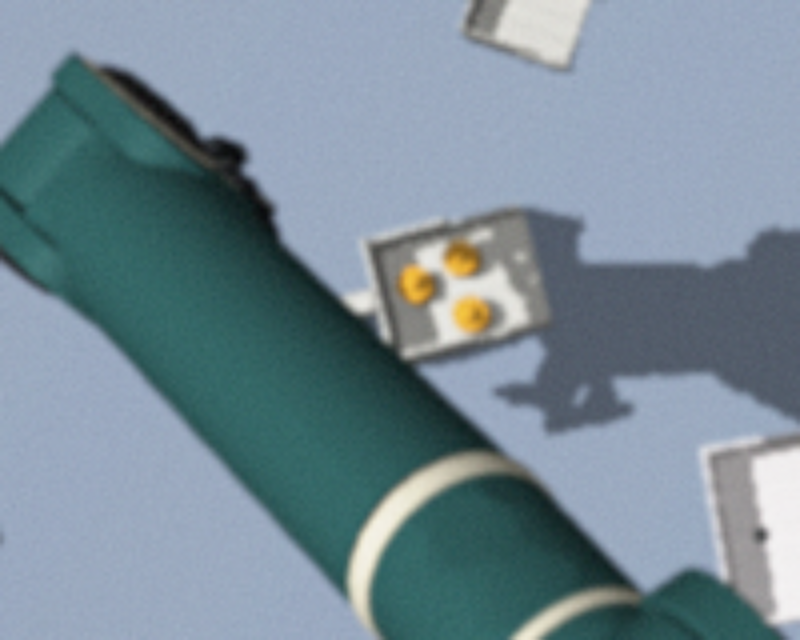

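The masses and scoop are unmoved, and the fingers hang over the handle. I'll descend and grip.

Emit:
{"op": "apply_moves", "data": {
  "deltas": [
    [0.2,3,0.3,0,0,0,1],
    [0.2,6,0.3,0,0,0,1],
    [0.2,7.5,0.3,0,0,0,1],
    [0.2,8.3,0.3,0,0,0,1],
    [0.2,8.3,0.3,0,0,0,1],
    [0.2,8.3,0.3,0,0,0,0.6],
    [0.2,8.3,0.3,0,0,0,0.4],
    [0.2,8.3,0.3,0,0,0,0.2],
    [0.2,8.3,0.3,0,0,0,0.1],
    [0.2,8.3,0.3,0,0,0,0],
    [0.2,8.3,0.3,0,0,0,0],
    [0.2,8.3,0.3,0,0,0,0],
    [0.2,8.3,0.3,0,0,0,0],
    [0.2,8.3,0.3,0,0,0,0]
  ]
}}

```text
time_s: 3.98
ee_pos: [0.6032, 0.3323, 0.0168]
eef_rot: [[0.969, -0.0, -0.248], [0.248, -0.0, 0.969], [-0.0, -1.0, -0.0]]
ft_force: [-0.3, 1.1, -0.8]
width: -0.0001
```

```bash
python3 - <<'E'
from h import *
st()
T=cam('scene');p=np.ascontiguousarray(T['pixels']);cv2.imwrite('pics/b2.png',cv2.resize(p[300:420,290:440],None,fx=5,fy=5))
E
```

```text
t 3.98 p [0.6032 0.3323 0.0168] q [-0.21  0.8  -0.51  1.58  0.47  0.88 -0.65] F [-0.3  1.1 -0.8] M [-0.05  0.05 -0.04] w -0.0001 xaz 14.4 ydir [-0. -0. -1.]
```

View pics/b2.png

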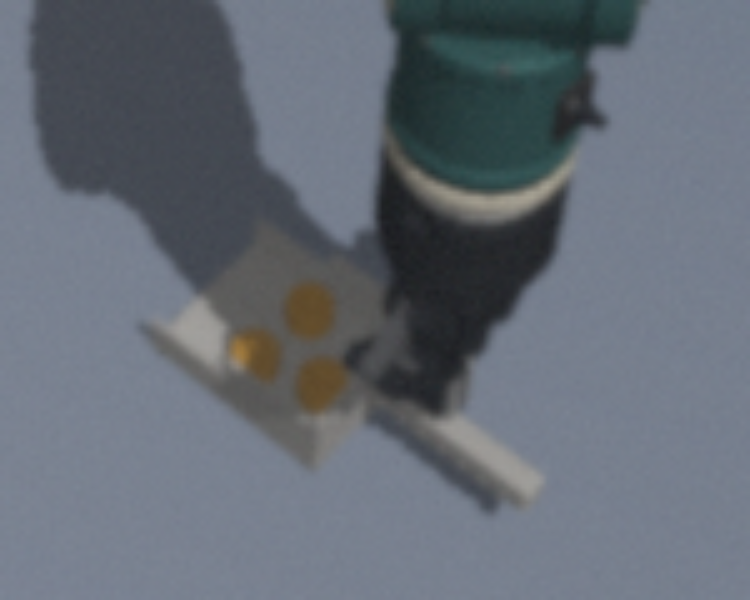

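The fingers shut on nothing (width 0). I'll project the TCP and the handle points to see where it missed.

```bash
python3 - <<'E'
from h import *
o=env.get_obs();T=cam('scene');p=np.ascontiguousarray(T['pixels'])
im=cv2.resize(p[300:420,290:440],None,fx=5,fy=5,interpolation=cv2.INTER_CUBIC)
tc=o['ee_pos']; g=tc+[0,0,.019]
P=np.load('P.npy')[12:14]
a=np.array([-.2487,.9686,0]); 
for X,c in((tc,(0,0,255)),(g,(0,255,0)),(P[0],(255,0,0)),(P[1],(255,0,0)),(tc+[0,0,.073],(0,255,255))):
    q=(proj(T,X)[0]-[290,300]+.5)*5; cv2.circle(im,tuple(int(v) for v in q),4,c,-1)
cv2.imwrite('pics/b3.png',im)
T=cam('top');cv2.imwrite('pics/b4.png',cv2.resize(np.ascontiguousarray(T['pixels'])[120:280,80:280],None,fx=4,fy=4))
E
```

```text
(no output)
```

View pics/b3.png

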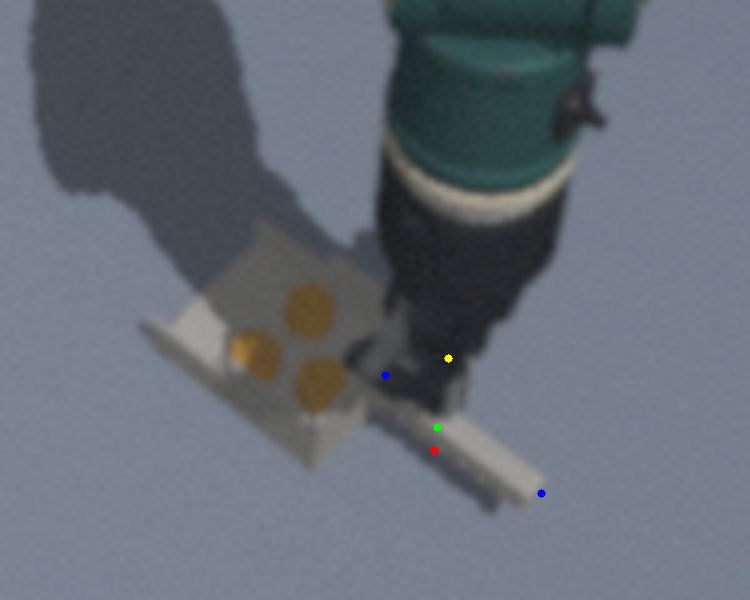

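View pics/b4.png

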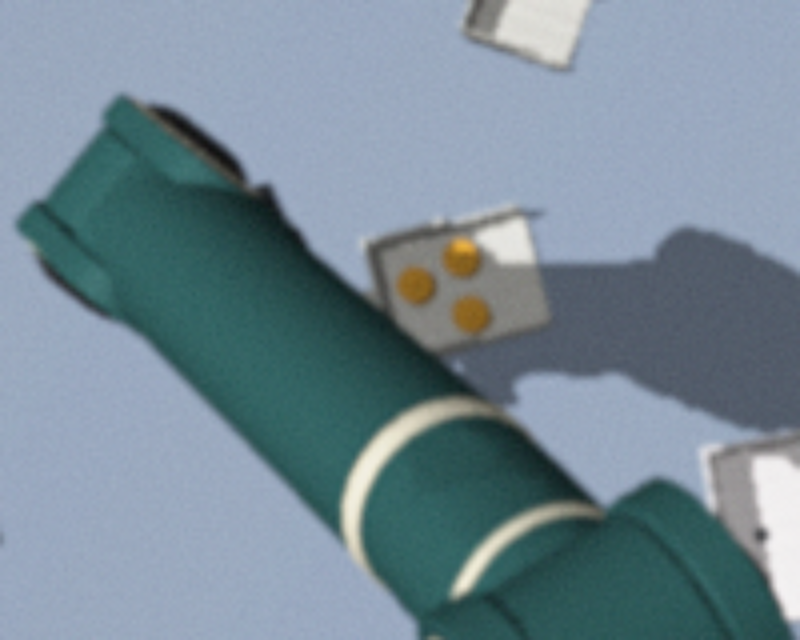

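```bash
python3 - <<'E'
from h import *
T=cam('scene')
im=cv2.imread('pics/a2.png'); tc=np.array([.6011,.3276,.0986]); R=Rt(14.3)
for v,c in(((0,0,0),(0,0,255)),((.0425,-.013,0),(0,255,0)),((-.0425,-.013,0),(0,255,0)),((0,-.013,.0425),(255,0,255)),((0,-.013,-.0425),(255,0,255))):
    q=(proj(T,tc+R@np.array(v))[0]-[290,260]+.5)*4; print(v,q); cv2.circle(im,tuple(int(v) for v in q),4,c,-1)
cv2.imwrite('pics/a3.png',im)
E
```

```text
(0, 0, 0) [357.39518774 429.8147297 ]
(0.0425, -0.013, 0) [310.51419072 467.10683723]
(-0.0425, -0.013, 0) [406.27719169 366.93517099]
(0, -0.013, 0.0425) [424.69177657 462.67368344]
(0, -0.013, -0.0425) [296.84608394 371.04917398]
```

View pics/a3.png

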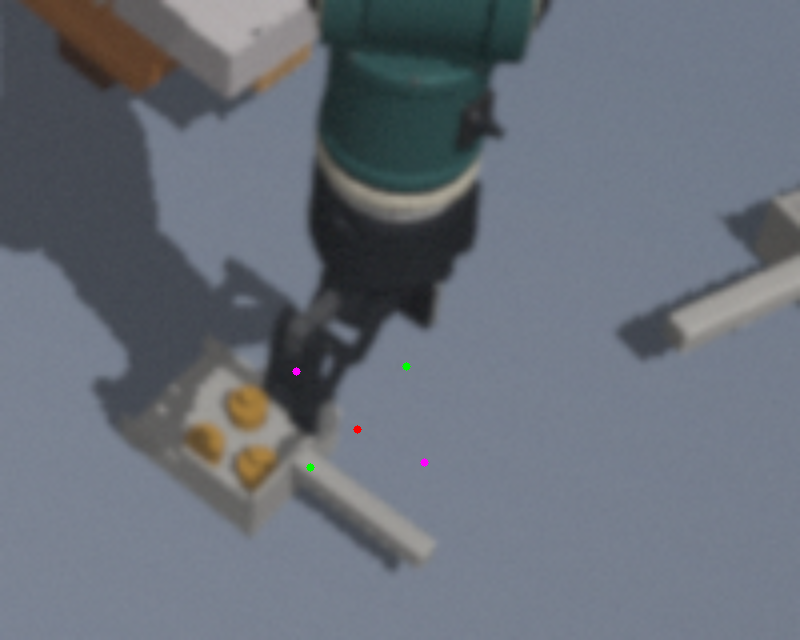

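Emit:
{"op": "apply_moves", "data": {
  "deltas": [
    [0,0,0,0,0,0,0.5],
    [0,0,0,0,0,0,1],
    [0,0,0,0,0,0,1],
    [0,0,0,0,0,0,1],
    [0,0,0,0,0,0,1],
    [0,0,0,0,0,0,1]
  ]
}}

```text
time_s: 4.68
ee_pos: [0.6032, 0.3322, 0.0168]
eef_rot: [[0.969, -0.0, -0.248], [0.248, -0.0, 0.969], [-0.0, -1.0, -0.0]]
ft_force: [0.9, -0.3, -0.0]
width: 0.0723
```

```bash
python3 - <<'E'
from h import *
st()
o=env.get_obs();T=cam('scene');p=np.ascontiguousarray(T['pixels'])
im=cv2.resize(p[300:420,290:440],None,fx=5,fy=5,interpolation=cv2.INTER_CUBIC)
cv2.imwrite('pics/c1.png',im)
T=cam('top');cv2.imwrite('pics/c2.png',np.ascontiguousarray(T['pixels']))
E
```

```text
t 4.68 p [0.6032 0.3322 0.0168] q [-0.21  0.8  -0.51  1.58  0.47  0.88 -0.65] F [ 0.9 -0.3 -0. ] M [-0.    0.06 -0.03] w 0.0723 xaz 14.4 ydir [-0. -0. -1.]
```

View pics/c1.png

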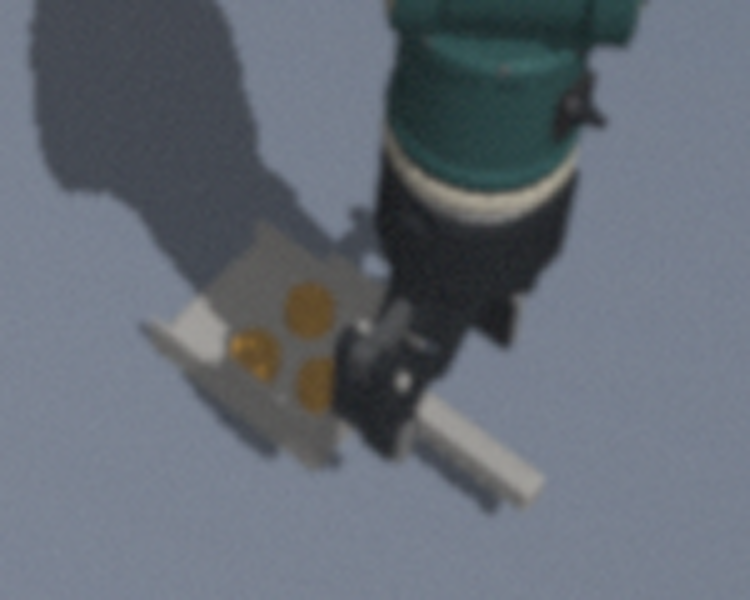

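View pics/c2.png

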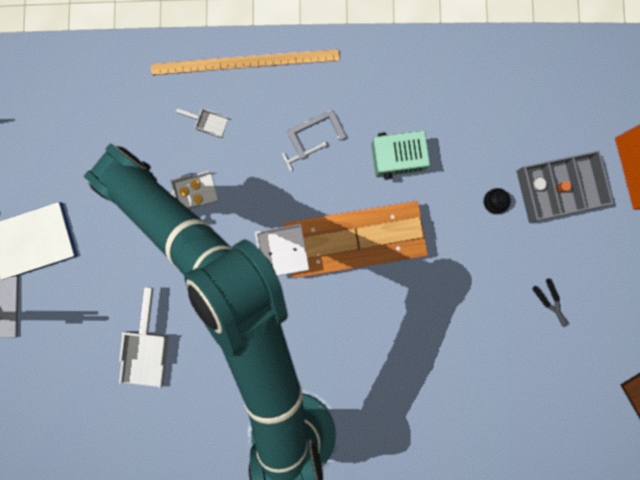

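```bash
python3 - <<'E'
from h import *
T=cam('scene');R=Rt(14.4)
def zat(u,v,xy):
    o,d=ray(T,u,v); s=((xy-o[:2])@d[:2])/(d[:2]@d[:2]); X=o+d*s; return X
x=R[:,0][:2]; z=R[:,2][:2]
tc=np.array([.6032,.3323])
print('closed', zat(290+430/5,300+415/5,tc))
print('open near', zat(290+395/5,300+458/5,tc+.043*x+.011*z*0))
tc=np.array([.6011,.3276])
print('a near',zat(290+318/4,260+437/4,tc+.05*x),'far',zat(290+430/4,260+325/4,tc-.05*x))
E
```

```text
closed [0.6052621  0.33017928 0.04284038]
open near [0.64031139 0.34747087 0.06335255]
a near [0.64457384 0.34484212 0.1478909 ] far [0.54843203 0.31997017 0.14230392]
```

The finger ends appear about 25–30 mm higher than the reported TCP, so they shut above the handle. I'll lower 15 mm while open, which is safe either way, and look again.

Emit:
{"op": "apply_moves", "data": {
  "deltas": [
    [0,0.5,0,0,0,0,1],
    [0,1,0,0,0,0,1],
    [0,1.5,0,0,0,0,1],
    [0,1.5,0,0,0,0,1],
    [0,1.5,0,0,0,0,1]
  ]
}}

```text
time_s: 5.25
ee_pos: [0.6028, 0.332, 0.0011]
eef_rot: [[0.969, -0.001, -0.248], [0.248, -0.001, 0.969], [-0.001, -1.0, -0.0]]
ft_force: [0.1, 0.2, 0.3]
width: 0.0855
```

```bash
python3 - <<'E'
from h import *
st()
T=cam('scene');p=np.ascontiguousarray(T['pixels'])
im=cv2.resize(p[300:420,290:440],None,fx=5,fy=5,interpolation=cv2.INTER_CUBIC)
cv2.imwrite('pics/d1.png',im)
E
```

```text
t 5.25 p [0.6028 0.332  0.0011] q [-0.22  0.82 -0.5   1.58  0.48  0.86 -0.65] F [0.1 0.2 0.3] M [ 0.01  0.01 -0.04] w 0.0855 xaz 14.4 ydir [-0.001 -0.001 -1.   ]
```

View pics/d1.png

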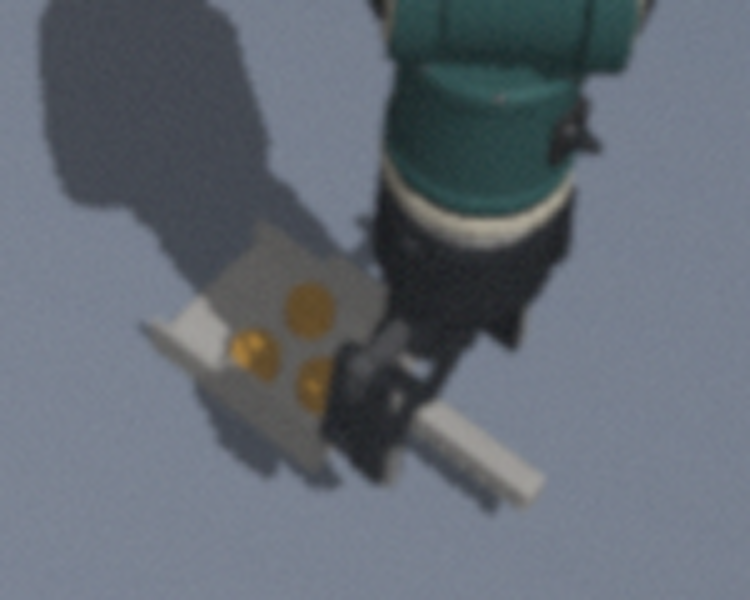

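Emit:
{"op": "apply_moves", "data": {
  "deltas": [
    [0,0.5,0,0,0,0,1],
    [0,1,0,0,0,0,1],
    [0,1,0,0,0,0,1],
    [0,1,0,0,0,0,0.6],
    [0,1,0,0,0,0,0.4],
    [0,1,0,0,0,0,0.2],
    [0,1,0,0,0,0,0.1],
    [0,1,0,0,0,0,0],
    [0,1,0,0,0,0,0],
    [0,1,0,0,0,0,0]
  ]
}}

```text
time_s: 6.13
ee_pos: [0.6032, 0.3322, -0.0078]
eef_rot: [[0.969, 0.0, -0.248], [0.248, -0.0, 0.969], [-0.0, -1.0, -0.0]]
ft_force: [-0.5, -0.9, 1.5]
width: 0.0122
```

```bash
python3 - <<'E'
from h import *
st()
T=cam('scene');p=np.ascontiguousarray(T['pixels'])
im=cv2.resize(p[300:420,290:440],None,fx=5,fy=5,interpolation=cv2.INTER_CUBIC)
cv2.imwrite('pics/e1.png',im)
E
```

```text
t 6.13 p [ 0.6032  0.3322 -0.0078] q [-0.22  0.83 -0.5   1.58  0.49  0.85 -0.66] F [-0.5 -0.9  1.5] M [-0.12  0.15 -0.03] w 0.0122 xaz 14.4 ydir [ 0. -0. -1.]
```

View pics/e1.png

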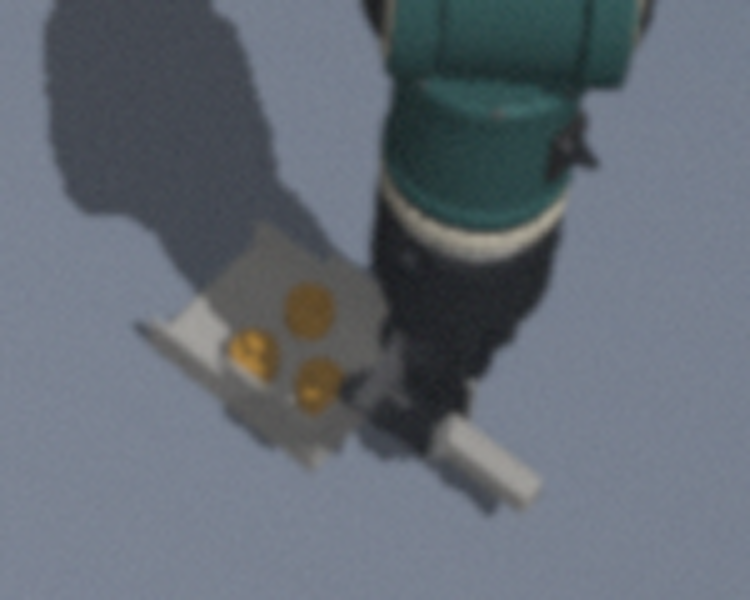

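The handle is gripped (width 12 mm). I'll lift gently and check.

Emit:
{"op": "apply_moves", "data": {
  "deltas": [
    [0,0,0,0,0,0,0],
    [0,-0.3,0,0,0,0,0],
    [0,-1,0,0,0,0,0],
    [0,-2,0,0,0,0,0],
    [0,-3,0,0,0,0,0],
    [0,-4,0,0,0,0,0],
    [0,-5,0,0,0,0,0],
    [0,-5.5,0,0,0,0,0],
    [0,-5.8,0,0,0,0,0],
    [0,-6,0,0,0,0,0],
    [0,-6,0,0,0,0,0]
  ]
}}

```text
time_s: 7.1
ee_pos: [0.6032, 0.3323, 0.0521]
eef_rot: [[0.969, 0.0, -0.248], [0.248, 0.0, 0.969], [0.0, -1.0, -0.0]]
ft_force: [0.4, -0.1, -3.3]
width: 0.0126
```

```bash
python3 - <<'E'
from h import *
st()
T=cam('scene');p=np.ascontiguousarray(T['pixels'])
im=cv2.resize(p[270:400,290:440],None,fx=5,fy=5,interpolation=cv2.INTER_CUBIC)
cv2.imwrite('pics/f1.png',im)
E
```

```text
t 7.1 p [0.6032 0.3323 0.0521] q [-0.2   0.76 -0.53  1.57  0.45  0.94 -0.63] F [ 0.4 -0.1 -3.3] M [ 0.16 -0.01 -0.04] w 0.0126 xaz 14.4 ydir [ 0.  0. -1.]
```

View pics/f1.png

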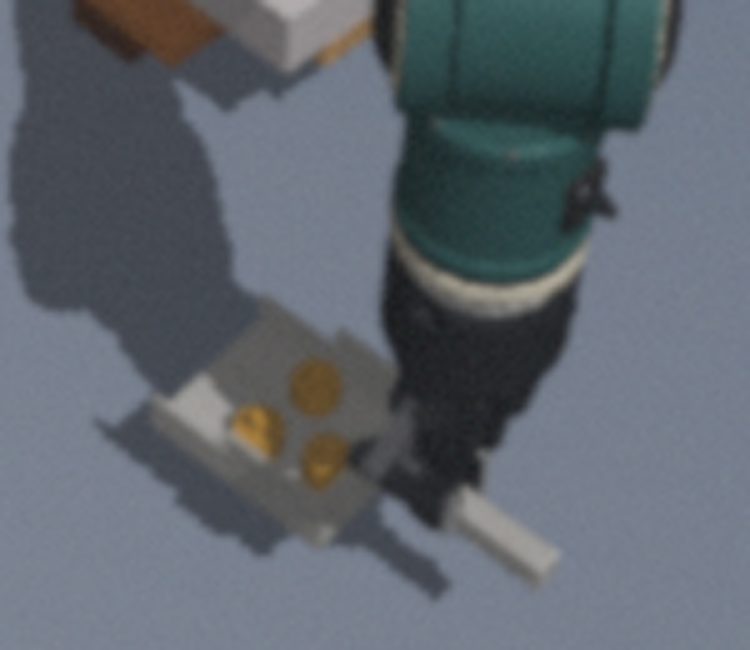

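```bash
cat >> h.py <<'E'
OFF=np.array([-.001,-.0108,-.1318])
def tip(lip,th,az=9.3):
    R=Rt(az,th); return np.array(lip)-R@OFF, R
E
python3 - <<'E'
from h import *
for z,th in((.15,0),):
    p,R=tip([.455,.045,z],th); print(p,delta(p,R))
R0=Rt(9.3); p0=tip([.455,.045,.15],0)[0]
for th,z in((10,.14),(20,.128),(30,.125),(40,.125),(50,.125),(58,.125)):
    p,R=tip([.455,.045,z],th); print(th,p,delta(p,R,p0,R0))
E
```

```text
[0.43468747 0.17522919 0.1392    ] [-20.21, -8.74, -11.02, 0.01, 5.06, -0.02]
10 [0.43470799 0.17510392 0.15225091] [-0.0, -1.31, -0.01, 10.0, 0.0, 0.0]
20 [0.43537505 0.17103042 0.16292957] [0.0, -2.37, -0.43, 20.0, 0.0, -0.0]
30 [0.43666839 0.16313246 0.18154693] [-0.0, -4.23, -1.23, 30.0, 0.0, -0.0]
40 [0.43854871 0.15165001 0.20144613] [0.0, -6.22, -2.39, 40.0, -0.0, -0.0]
50 [0.44095888 0.13693197 0.21902255] [-0.0, -7.98, -3.88, 50.0, 0.0, -0.0]
58 [0.44321979 0.12312545 0.23104961] [-0.0, -9.18, -5.28, 58.0, 0.0, 0.0]
```

Emit:
{"op": "apply_moves", "data": {
  "deltas": [
    [0,-1,0,0,0,0,0],
    [0,-3,-0.3,0,0,0,0],
    [-0.5,-5,-0.8,0,0.3,0,0],
    [-1.5,-7,-1.5,0,0.5,0,0],
    [-3,-8.2,-2.3,0,1,0,0],
    [-4.8,-8.7,-3.2,0,1.5,0,0],
    [-6.6,-8.7,-4.1,0,2,0,0],
    [-8.4,-8.7,-5,0,2.5,0,0],
    [-10.2,-8.7,-5.9,0,3,0,0],
    [-12,-8.7,-6.8,0,3.5,0,0],
    [-13.8,-8.7,-7.7,0,4,0,0],
    [-15.6,-8.7,-8.6,0,4.5,0,0],
    [-17.4,-8.7,-9.5,0,5,0,0],
    [-18.8,-8.7,-10.3,0,5,0,0],
    [-19.7,-8.7,-10.8,0,5,0,0],
    [-20.2,-8.7,-11,0,5,0,0],
    [-20.2,-8.7,-11,0,5,0,0],
    [-20.2,-8.7,-11,0,5,0,0],
    [-20.2,-8.7,-11,0,5,0,0]
  ]
}}

```text
time_s: 8.73
ee_pos: [0.4356, 0.1764, 0.1391]
eef_rot: [[0.987, 0.001, -0.163], [0.163, 0.001, 0.987], [0.001, -1.0, 0.001]]
ft_force: [-0.4, -0.5, -2.3]
width: 0.0123
```

```bash
python3 - <<'E'
from h import *
st()
T=cam('scene');p=np.ascontiguousarray(T['pixels'])
cv2.imwrite('pics/g1.png',cv2.resize(p[170:330,260:460],None,fx=4,fy=4,interpolation=cv2.INTER_CUBIC))
T=cam('top');p=np.ascontiguousarray(T['pixels'])
cv2.imwrite('pics/g2.png',cv2.resize(p[170:310,190:370],None,fx=4,fy=4,interpolation=cv2.INTER_CUBIC))
E
```

```text
t 8.73 p [0.4356 0.1764 0.1391] q [ 0.11  0.32 -0.65  2.05  0.25  0.85 -0.52] F [-0.4 -0.5 -2.3] M [ 0.21  0.06 -0.04] w 0.0123 xaz 9.4 ydir [ 0.001  0.001 -1.   ]
```

View pics/g1.png

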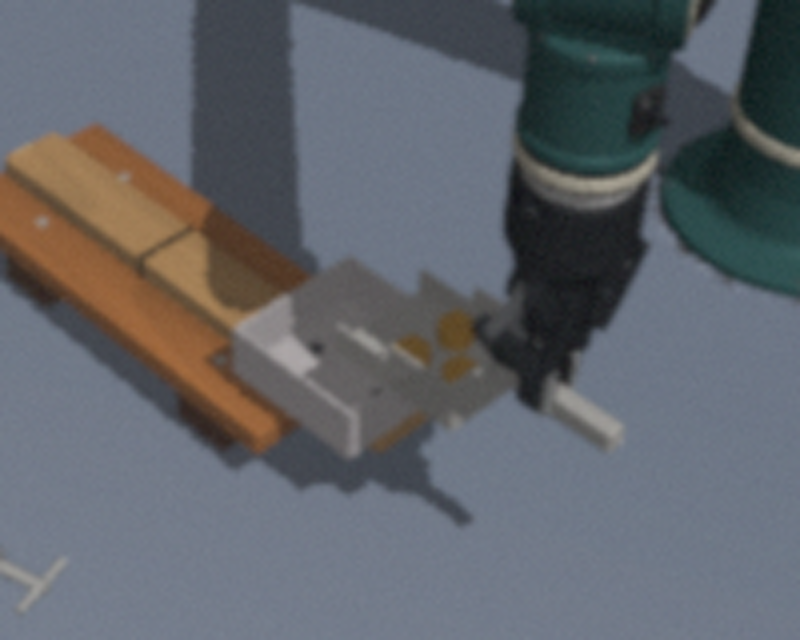

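View pics/g2.png

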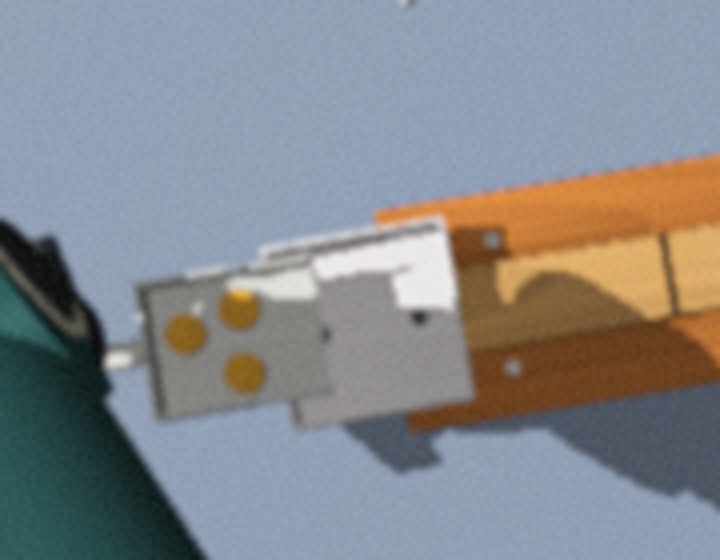

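The scoop is level over the pan with all three masses in it and the lip inside the rim, at about (320,325) in the crop. I'll tip to 14° first to check that the arm follows.

Emit:
{"op": "apply_moves", "data": {
  "deltas": [
    [0,-0.4,0,3,0,0,0],
    [0,-0.8,0,6,0,0,0],
    [0,-1.2,0,9,0,0,0],
    [0,-1.5,-0.1,12,0,0,0],
    [0,-1.8,-0.2,14,0,0,0],
    [0,-1.8,-0.2,14,0,0,0]
  ]
}}

```text
time_s: 9.33
ee_pos: [0.4361, 0.1719, 0.1567]
eef_rot: [[0.987, -0.039, -0.154], [0.159, 0.239, 0.958], [-0.0, -0.97, 0.243]]
ft_force: [0.1, -0.3, -2.6]
width: 0.0125
```

```bash
python3 - <<'E'
from h import *
st();o=env.get_obs();print('lip',o['ee_pos']+o['eef_rot']@OFF)
p0=o['ee_pos'];R0=o['eef_rot']
for th,z in((20,.13),(25,.127),(30,.125),(35,.125),(40,.125),(45,.125),(50,.125),(55,.125)):
    p,R=tip([.455,.045,z],th); print(th,p,delta(p,R,p0,R0))
E
```

```text
t 9.33 p [0.4361 0.1719 0.1567] q [ 0.39  0.31 -0.75  2.06 -0.04  0.81 -0.15] F [ 0.1 -0.3 -2.6] M [-0.26 -0.08 -0.05] w 0.0125 xaz 9.2 ydir [-0.039  0.239 -0.97 ]
lip [0.45590686 0.04287866 0.13519634]
20 [0.43537505 0.17103042 0.16492957] [-0.09, -0.82, 0.13, 5.96, -0.14, 0.02]
25 [0.43594545 0.16754715 0.17291296] [-0.09, -1.68, -0.02, 10.96, -0.14, 0.03]
30 [0.43666839 0.16313246 0.18154693] [-0.09, -2.62, -0.24, 15.96, -0.14, 0.03]
35 [0.43753835 0.15781993 0.19175053] [-0.09, -3.74, -0.52, 20.96, -0.14, 0.04]
40 [0.43854871 0.15165001 0.20144613] [-0.09, -4.83, -0.89, 25.96, -0.14, 0.05]
45 [0.43969179 0.14466965 0.21055992] [-0.08, -5.89, -1.35, 30.96, -0.14, 0.05]
50 [0.44095888 0.13693197 0.21902255] [-0.08, -6.9, -1.91, 35.96, -0.14, 0.06]
55 [0.44234035 0.12849586 0.22676961] [-0.08, -7.86, -2.55, 40.96, -0.13, 0.06]
```

Emit:
{"op": "apply_moves", "data": {
  "deltas": [
    [0,-0.4,0,3,0,0,0],
    [0,-0.8,0.1,6,0,0,0],
    [0,-1.3,0,8.5,0,0,0],
    [0,-1.7,0,11,0,0,0],
    [0,-2.1,-0.1,13.5,0,0,0],
    [0,-2.6,-0.2,16,0,0,0],
    [0,-3.2,-0.4,18.5,0,0,0],
    [0,-3.7,-0.5,21,0,0,0],
    [0,-4.3,-0.7,23.5,0,0,0],
    [0,-4.8,-0.9,26,0,0,0],
    [0,-5.4,-1.1,28.5,0,0,0],
    [0,-5.9,-1.3,31,0,0,0],
    [0,-6.4,-1.6,33.5,0,0,0],
    [0,-6.9,-1.9,36,0,0,0],
    [0,-7.4,-2.2,38.5,0,0,0],
    [0,-7.4,-2.2,38.5,0,0,0],
    [0,-7.4,-2.2,38.5,0,0,0]
  ]
}}

```text
time_s: 10.75
ee_pos: [0.4419, 0.1349, 0.2229]
eef_rot: [[0.987, -0.129, -0.099], [0.163, 0.782, 0.601], [-0.001, -0.609, 0.793]]
ft_force: [0.7, 0.2, -1.2]
width: 0.0123
```

```bash
python3 - <<'E'
from h import *
st();o=env.get_obs();print('lip',o['ee_pos']+o['eef_rot']@OFF)
T=cam('scene');p=np.ascontiguousarray(T['pixels'])
cv2.imwrite('pics/i1.png',cv2.resize(p[170:330,260:460],None,fx=4,fy=4,interpolation=cv2.INTER_CUBIC))
T=cam('top');p=np.ascontiguousarray(T['pixels'])
cv2.imwrite('pics/i2.png',cv2.resize(p[170:310,190:370],None,fx=4,fy=4,interpolation=cv2.INTER_CUBIC))
E
```

```text
t 10.75 p [0.4419 0.1349 0.2229] q [ 0.94  0.58 -0.93  1.99 -0.5   1.06  0.52] F [ 0.7  0.2 -1.2] M [-0.94 -0.16 -0.  ] w 0.0123 xaz 9.4 ydir [-0.129  0.782 -0.609]
lip [0.45527463 0.04703727 0.12500036]
```

View pics/i1.png

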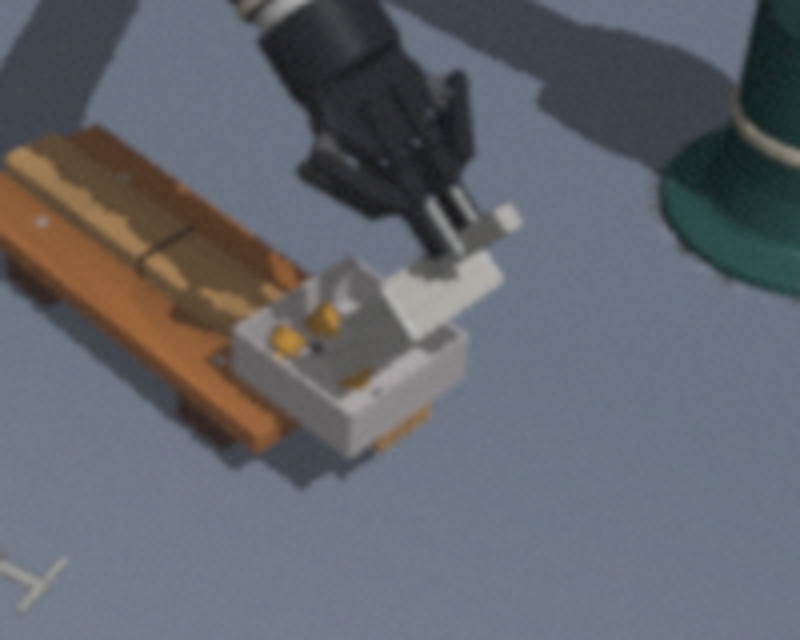

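View pics/i2.png

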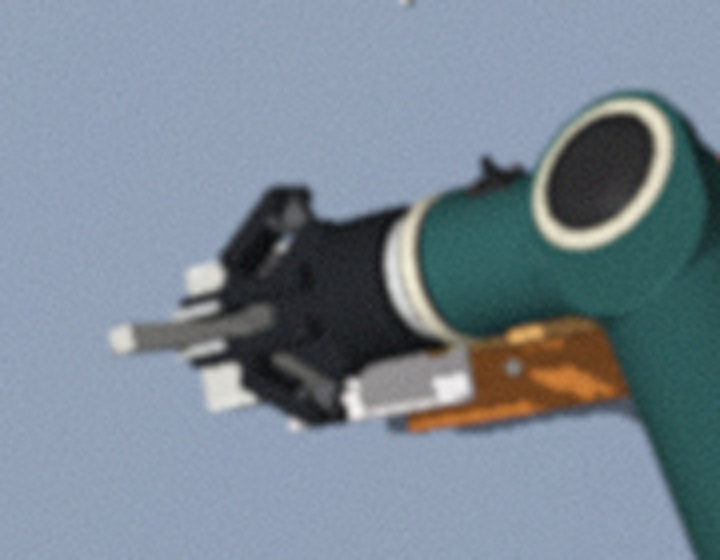

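All three masses appear in the pan at crop (325,318), (288,340) and (355,382). I'll level the scoop above the pan, withdraw outward and check.

```bash
python3 - <<'E'
from h import *
o=env.get_obs();p0=o['ee_pos'];R0=o['eef_rot']
for th,z,b in((45,.14,0),(30,.15,.0),(15,.16,.0),(0,.165,0),(0,.165,.1)):
    p,R=tip([.455-.16*b,.045+.987*b,z],th); print(th,delta(p,R,p0,R0))
E
```

```text
45 [-0.01, 0.58, 0.71, -7.42, 0.12, -0.13]
30 [-0.0, 3.22, 0.35, -22.42, 0.14, -0.12]
15 [-0.0, 5.45, -0.82, -37.42, 0.16, -0.1]
0 [-0.0, 7.39, -3.05, -52.42, 0.17, -0.08]
0 [0.05, 15.31, 3.04, -52.42, 0.17, -0.08]
```

Emit:
{"op": "apply_moves", "data": {
  "deltas": [
    [0,0.2,0.4,-3,0,0,0],
    [0,0.6,0.7,-7.4,0,0,0],
    [0,1.5,0.6,-12.4,0,0,0],
    [0,2.3,0.5,-17.4,0,0,0],
    [0,3.2,0.4,-22.4,0,0,0],
    [0,4,0,-27.4,0,0,0],
    [0,4.7,-0.4,-32.4,0,0,0],
    [0,5.4,-0.8,-37.4,0,0,0],
    [0,6.1,-1.5,-42.4,0,0,0],
    [0,6.8,-2.3,-47.4,0,0,0],
    [0,7.4,-3,-52.4,0,0,0],
    [0,9,-1.8,-52.4,0.2,0,0],
    [0,11,-0.3,-52.4,0.2,0,0],
    [0,13.2,1.5,-52.4,0.2,0,0],
    [0,15.3,3,-52.4,0.2,0,0],
    [0,15.3,3,-52.4,0.2,0,0]
  ]
}}

```text
time_s: 12.18
ee_pos: [0.4162, 0.2798, 0.1553]
eef_rot: [[0.986, -0.0, -0.169], [0.169, 0.006, 0.986], [0.001, -1.0, 0.006]]
ft_force: [-0.4, -0.5, -1.4]
width: 0.0125
```

```bash
python3 - <<'E'
from h import *
st();o=env.get_obs();print('lip',o['ee_pos']+o['eef_rot']@OFF)
print(delta([.6032,.3323,.05],Rt(14.4)))
T=cam('scene');p=np.ascontiguousarray(T['pixels'])
cv2.imwrite('pics/j1.png',cv2.resize(p[170:330,260:460],None,fx=4,fy=4,interpolation=cv2.INTER_CUBIC))
T=cam('top');p=np.ascontiguousarray(T['pixels'])
cv2.imwrite('pics/j2.png',cv2.resize(p[170:310,190:370],None,fx=4,fy=4,interpolation=cv2.INTER_CUBIC))
E
```

```text
t 12.18 p [0.4162 0.2798 0.1553] q [-0.05  0.37 -0.72  1.96  0.3   0.91 -0.75] F [-0.4 -0.5 -1.4] M [0.03 0.06 0.07] w 0.0125 xaz 9.7 ydir [-0.     0.006 -1.   ]
lip [0.4374701  0.1496736  0.16528442]
[19.31, 10.56, 1.95, -0.35, -4.68, 0.06]
```

View pics/j2.png

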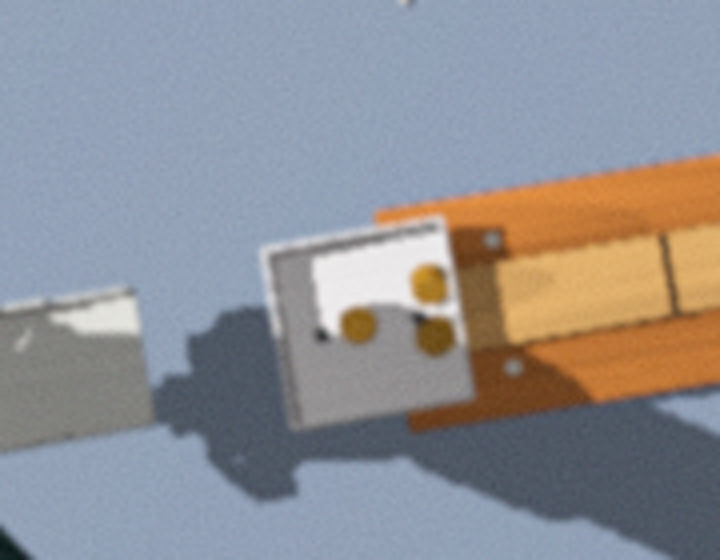

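View pics/j1.png

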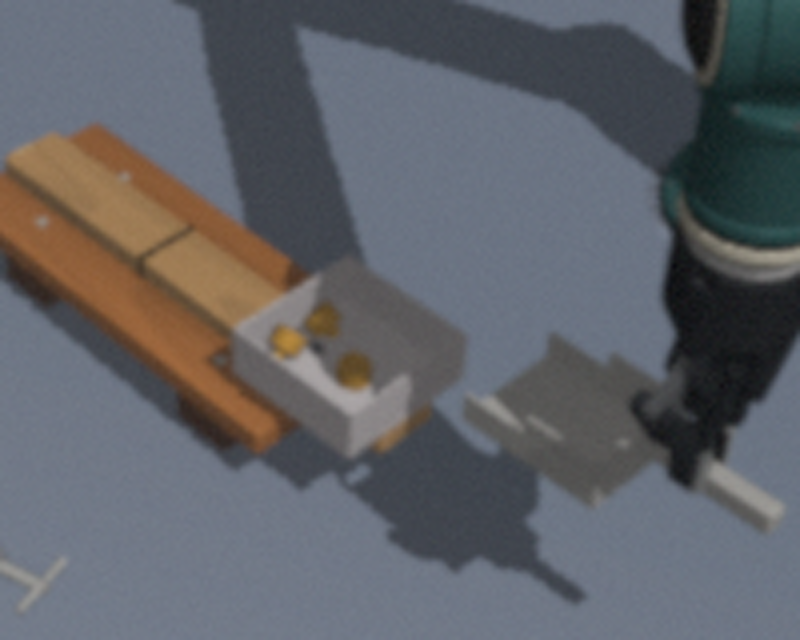

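All three masses lie in the pan, at top crop (429,284), (435,335) and (357,325), and the scoop is empty. Next I'll return the scoop to its original spot.

Emit:
{"op": "apply_moves", "data": {
  "deltas": [
    [1.5,0.8,0.2,-0.3,-0.5,0,0],
    [4,2,0.4,-0.3,-1,0,0],
    [7,3.5,0.7,-0.3,-2,0,0],
    [10,5.5,1,-0.3,-3,0,0],
    [13,7.5,1.3,-0.3,-4,0,0],
    [16,9,1.6,-0.3,-4.7,0,0],
    [18.3,10,1.8,-0.3,-4.7,0,0],
    [19.3,10.5,1.9,-0.3,-4.7,0,0],
    [19.3,10.5,1.9,-0.3,-4.7,0,0],
    [19.3,10.5,1.9,-0.3,-4.7,0,0]
  ]
}}

```text
time_s: 13.12
ee_pos: [0.6053, 0.3218, 0.0486]
eef_rot: [[0.971, -0.002, -0.24], [0.24, -0.004, 0.971], [-0.003, -1.0, -0.004]]
ft_force: [-0.8, 0.0, -1.4]
width: 0.0123
```

```bash
python3 - <<'E'
from h import *
st()
print(delta([.6032,.3323,-.0078],Rt(14.4)))
T=cam('scene');p=np.ascontiguousarray(T['pixels'])
cv2.imwrite('pics/k1.png',cv2.resize(p[270:400,290:440],None,fx=5,fy=5,interpolation=cv2.INTER_CUBIC))
E
```

```text
t 13.12 p [0.6053 0.3218 0.0486] q [-0.16  0.78 -0.58  1.57  0.49  0.95 -0.65] F [-0.8  0.  -1.4] M [ 0.08  0.03 -0.03] w 0.0123 xaz 13.9 ydir [-0.002 -0.004 -1.   ]
[0.07, 5.64, 1.09, 0.21, -0.54, -0.17]
```

View pics/k1.png

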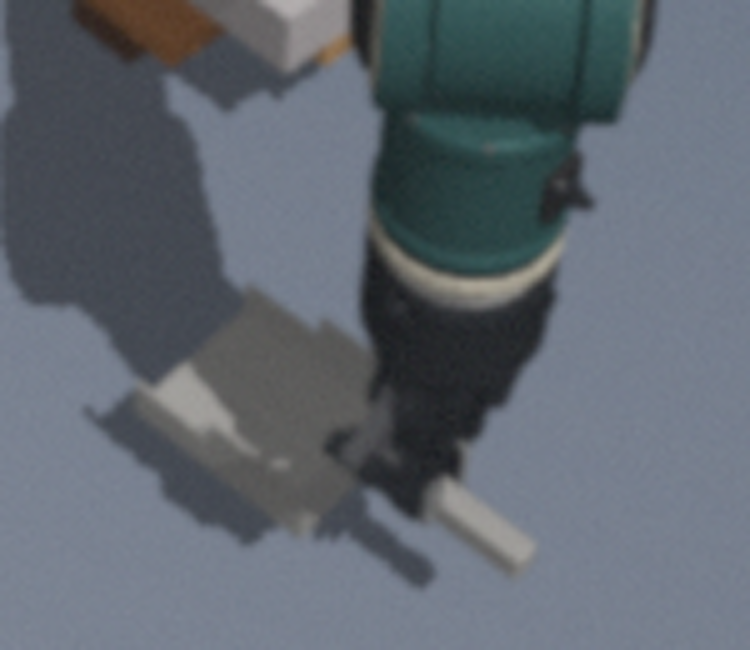

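Emit:
{"op": "apply_moves", "data": {
  "deltas": [
    [0,1.5,0.3,0.2,0,0,0],
    [0,3,0.6,0.2,-0.3,0,0],
    [0,4.3,0.9,0.2,-0.5,0,0],
    [0,5,1,0.2,-0.5,0,0],
    [0,5.4,1,0.2,-0.5,0,0],
    [0,5.65,1,0.2,-0.5,0,0],
    [0,5.7,1,0.2,-0.5,0,0],
    [0,5.7,1,0.2,-0.5,0,0]
  ]
}}

```text
time_s: 13.83
ee_pos: [0.6036, 0.3323, -0.0078]
eef_rot: [[0.969, -0.001, -0.249], [0.249, -0.0, 0.969], [-0.001, -1.0, 0.0]]
ft_force: [-0.6, 0.1, 1.8]
width: 0.0121
```

```bash
python3 - <<'E'
from h import *
st()
E
```

```text
t 13.83 p [ 0.6036  0.3323 -0.0078] q [-0.19  0.85 -0.54  1.58  0.53  0.87 -0.69] F [-0.6  0.1  1.8] M [-0.06  0.23 -0.07] w 0.0121 xaz 14.4 ydir [-0.001 -0.    -1.   ]
```

Emit:
{"op": "apply_moves", "data": {
  "deltas": [
    [0,0,0,0,0,0,0.2],
    [0,0,0,0,0,0,0.5],
    [0,0,0,0,0,0,1],
    [0,0,0,0,0,0,1],
    [0,0,0,0,0,0,1],
    [0,0,0,0,0,0,1],
    [0,-1,0,0,0,0,1],
    [0,-3,0,0,0,0,1],
    [0,-6,0,0,0,0,1],
    [0,-9,0,0,0,0,1],
    [0,-13,0,0,0,0,1],
    [0,-17,0,0,0,0,1],
    [0,-20,0,0,0,0,1]
  ]
}}

```text
time_s: 14.92
ee_pos: [0.6045, 0.3328, 0.1964]
eef_rot: [[0.969, 0.002, -0.249], [0.249, 0.002, 0.969], [0.002, -1.0, 0.001]]
ft_force: [0.7, 0.9, 1.0]
width: 0.0852
```

```bash
python3 - <<'E'
from h import *
st()
print(delta([.5095,-.2855,.14],Rt(9.0)))
T=cam('scene');p=np.ascontiguousarray(T['pixels'])
cv2.imwrite('pics/l1.png',cv2.resize(p[270:420,290:440],None,fx=4,fy=4,interpolation=cv2.INTER_CUBIC))
E
```

```text
t 14.92 p [0.6045 0.3328 0.1964] q [-0.13  0.63 -0.65  1.46  0.4   1.18 -0.59] F [0.7 0.9 1. ] M [0.05 0.01 0.05] w 0.0852 xaz 14.4 ydir [ 0.002  0.002 -1.   ]
[-24.6, 5.51, -57.53, -0.08, 5.41, 0.12]
```

View pics/l1.png

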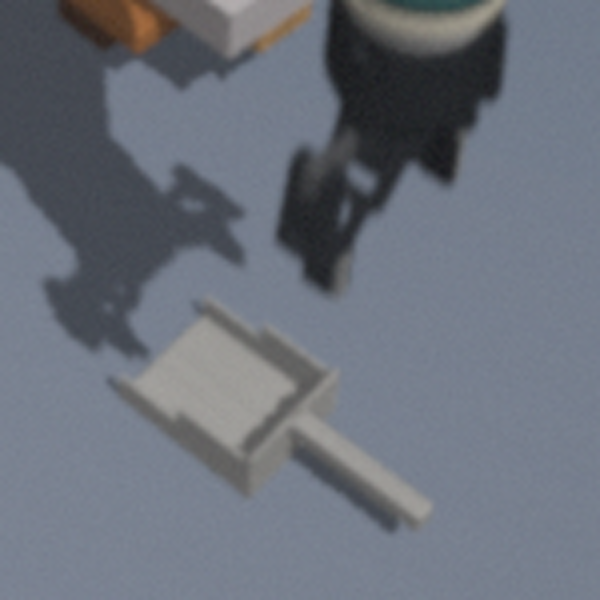

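The scoop stands level and is released. Next I'll travel to above the beam's rear.

Emit:
{"op": "apply_moves", "data": {
  "deltas": [
    [-1,0,-2.5,0,1,0,1],
    [-2.5,0,-6,0,2,0,1],
    [-4,0,-9.5,0,3,0,1],
    [-5.5,0,-13,0,4,0,1],
    [-7,0,-16.5,0,5,0,1],
    [-8.5,0,-20,0,5.4,0,1],
    [-10,0,-23.5,0,5.4,0,1],
    [-11.5,0,-27,0,5.4,0,1],
    [-13,0,-30.5,0,5.4,0,1],
    [-14.5,0,-34,0,5.4,0,1],
    [-16,0,-37.5,0,5.4,0,0.8],
    [-17.5,0,-41,0,5.4,0,0.75],
    [-19,0.5,-44.5,0,5.4,0,0.75],
    [-20.5,1.5,-48,0,5.4,0,0.75],
    [-22,2.5,-51.5,0,5.4,0,0.75],
    [-23.5,3.5,-55,0,5.4,0,0.75],
    [-24.6,4.5,-57.5,0,5.4,0,0.75],
    [-24.6,5.5,-57.5,0,5.4,0,0.75],
    [-24.6,5.5,-57.5,0,5.4,0,0.75],
    [-24.6,5.5,-57.5,0,5.4,0,0.75]
  ]
}}

```text
time_s: 16.63
ee_pos: [0.5085, -0.285, 0.137]
eef_rot: [[0.988, -0.002, -0.157], [0.157, 0.001, 0.988], [-0.002, -1.0, 0.001]]
ft_force: [0.9, 0.2, -0.7]
width: 0.0641
```

```bash
python3 - <<'E'
from h import *
st()
print(delta([.5095,-.2855,.075],Rt(9.3)))
T=cam('scene');p=np.ascontiguousarray(T['pixels'])
cv2.imwrite('pics/m1.png',cv2.resize(p[130:280,220:400],None,fx=4,fy=4,interpolation=cv2.INTER_CUBIC))
T=cam('top');p=np.ascontiguousarray(T['pixels'])
cv2.imwrite('pics/m2.png',p)
E
```

```text
t 16.63 p [ 0.5085 -0.285   0.137 ] q [ 0.86  0.49 -0.53  1.79  0.3   0.94  0.36] F [ 0.9  0.2 -0.7] M [ 0.09 -0.03 -0.07] w 0.0641 xaz 9.0 ydir [-0.002  0.001 -1.   ]
[0.1, 6.2, -0.07, -0.07, -0.26, -0.1]
```

View pics/m1.png

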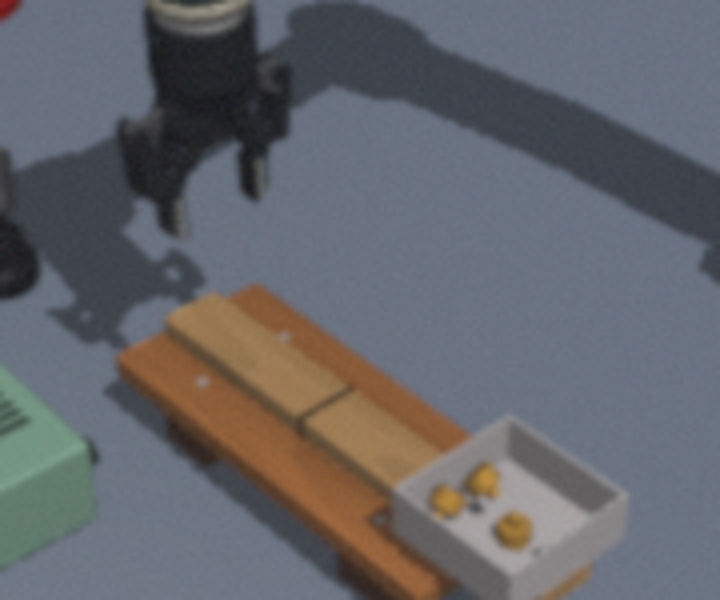

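View pics/m2.png

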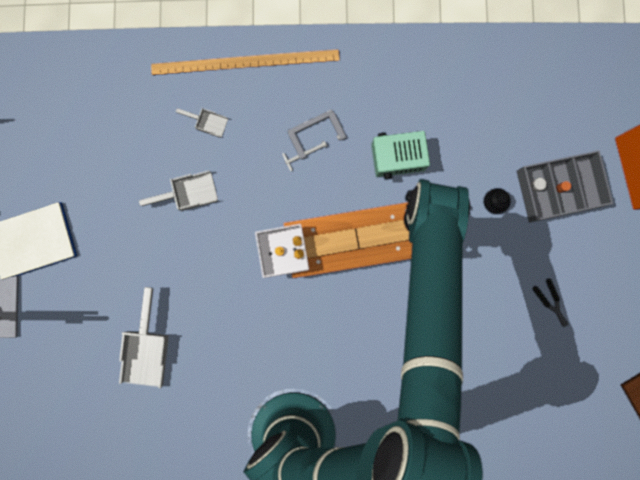

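```bash
python3 - <<'E'
from h import *
o=env.get_obs();T=cam('scene');R=o['eef_rot'];tc=o['ee_pos']
im=cv2.imread('pics/m1.png')
for h in (0,.03,.04):
  for s in(-.035,0,.035):
    q=(proj(T,tc+R[:,0]*s+[0,0,h])[0]-[220,130]+.5)*4; print(h,s,np.round(q)); cv2.circle(im,tuple(int(v) for v in q),3,(0,0,255),-1)
for (u,v),s in(((178,237),.038),((258,198),-.038)):
    o_,d=ray(T,220+u/4-.4,130+v/4-.4); xy=(tc+R[:,0]*s)[:2]; k=((xy-o_[:2])@d[:2])/(d[:2]@d[:2]); print(o_+d*k, xy)
# horizontal-offset hypothesis: tips at z .137+.004
for (u,v) in((178,237),(258,198)): print(onz(T,220+u/4-.4,130+v/4-.4,.143))
E
```

```text
0 -0.035 [254. 248.]
0 0 [218. 267.]
0 0.035 [180. 286.]
0.03 -0.035 [252. 215.]
0.03 0 [215. 234.]
0.03 0.035 [177. 253.]
0.04 -0.035 [252. 204.]
0.04 0 [215. 222.]
0.04 0.035 [176. 242.]
[ 0.54337906 -0.27660781  0.18294477] [ 0.54708417 -0.27841081]
[ 0.46962992 -0.28916375  0.18109415] [ 0.47205154 -0.29049814]
[ 0.51902374 -0.32665733  0.143     ]
[ 0.44306965 -0.3373644   0.143     ]
```

Finger tips at this opening sit about 45 mm above the reported TCP, consistent with before. I'll lower in stages beside the beam, watching force and picture.

Emit:
{"op": "apply_moves", "data": {
  "deltas": [
    [0,2,0,0,-0.2,0,0.75],
    [0,4,0,0,-0.2,0,0.75],
    [0.1,6,0,0,-0.2,0,0.75],
    [0.1,7.5,0,0,-0.2,0,0.75],
    [0.1,8.7,0,0,-0.2,0,0.75],
    [0.1,9.2,0,0,-0.2,0,0.75],
    [0.1,9.2,0,0,-0.2,0,0.75],
    [0.1,9.2,0,0,-0.2,0,0.75]
  ]
}}

```text
time_s: 17.45
ee_pos: [0.5101, -0.2858, 0.0457]
eef_rot: [[0.987, -0.001, -0.161], [0.161, -0.001, 0.987], [-0.001, -1.0, -0.001]]
ft_force: [0.4, 0.5, -0.4]
width: 0.0639
```

```bash
python3 - <<'E'
from h import *
st()
T=cam('scene');p=np.ascontiguousarray(T['pixels'])
cv2.imwrite('pics/n1.png',cv2.resize(p[160:250,220:320],None,fx=7,fy=6.5,interpolation=cv2.INTER_CUBIC))
E
```

```text
t 17.45 p [ 0.5101 -0.2858  0.0457] q [ 0.81  0.61 -0.47  1.85  0.38  0.78  0.3 ] F [ 0.4  0.5 -0.4] M [0.03 0.01 0.01] w 0.0639 xaz 9.2 ydir [-0.001 -0.001 -1.   ]
```

View pics/n1.png

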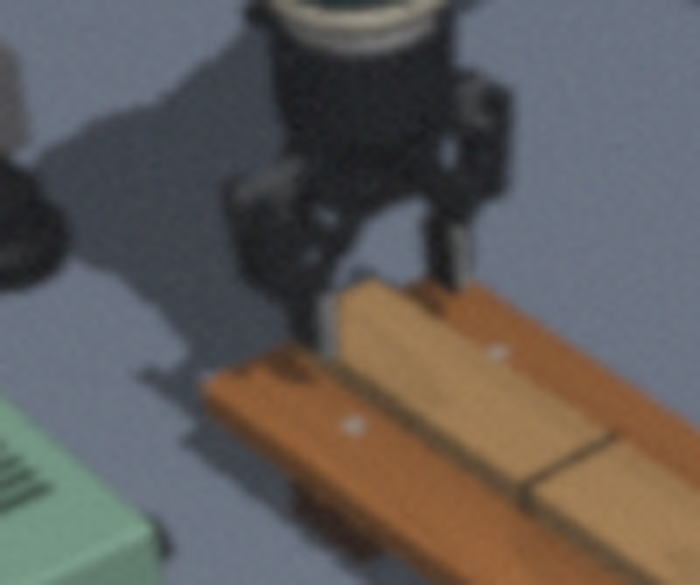

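```bash
python3 - <<'E'
from h import *
o=env.get_obs();T=cam('scene');R=o['eef_rot'];tc=o['ee_pos']
def pl(u,v,s):
    c,d=ray(T,220+u/7-.43,160+v/6.5-.43); n=R[:,0]; k=((tc-c)@n+s)/(d@n); X=c+d*k; return X,'along',(X-tc)@R[:,2],'dz',X[2]-tc[2]
for s in(.032,.036,.04): print(s,pl(327,357,s))
for s in(-.032,-.036,-.04): print(s,pl(460,288,s))
for pt in((345,360),(335,287),(378,275)): print('beam corner?',onz(T,220+pt[0]/7-.43,160+pt[1]/6.5-.43,.078))
E
```

```text
0.032 (array([ 0.54175629, -0.28040468,  0.08561079]), 'along', np.float64(0.00046222159873070013), 'dz', np.float64(0.0395426990081028))
0.036 (array([ 0.54479578, -0.27415583,  0.09116391]), 'along', np.float64(0.006137825016413603), 'dz', np.float64(0.045095821768672426))
0.04 (array([ 0.54783527, -0.26790698,  0.09671703]), 'along', np.float64(0.011813428434096305), 'dz', np.float64(0.05064894452924194))
-0.032 (array([ 0.47647104, -0.27762464,  0.0997376 ]), 'along', np.float64(0.013650536060103741), 'dz', np.float64(0.05366951334008928))
-0.036 (array([ 0.47334037, -0.28331086,  0.09474828]), 'along', np.float64(0.008544324140628353), 'dz', np.float64(0.04868019103325692))
-0.04 (array([ 0.4702097 , -0.28899709,  0.08975896]), 'along', np.float64(0.0034381122211530005), 'dz', np.float64(0.04369086872642457))
beam corner? [ 0.53218574 -0.28274236  0.078     ]
beam corner? [ 0.50870666 -0.33363806  0.078     ]
beam corner? [ 0.48811748 -0.33130677  0.078     ]
```

Emit:
{"op": "apply_moves", "data": {
  "deltas": [
    [0,0.6,0,0,0,0,0.75],
    [0,1.2,0,0,0,0,0.75],
    [0,1.7,0,0,0,0,0.75],
    [0,2,0,0,0,0,0.75],
    [0,2.2,0,0,0,0,0.75],
    [0,2.2,0,0,0,0,0.75]
  ]
}}

```text
time_s: 18.05
ee_pos: [0.5089, -0.2858, 0.0223]
eef_rot: [[0.987, -0.003, -0.16], [0.16, 0.0, 0.987], [-0.002, -1.0, 0.001]]
ft_force: [-0.1, -0.1, -1.0]
width: 0.0639
```

```bash
python3 - <<'E'
from h import *
st()
T=cam('scene');p=np.ascontiguousarray(T['pixels'])
cv2.imwrite('pics/o1.png',cv2.resize(p[160:250,220:320],None,fx=7,fy=6.5,interpolation=cv2.INTER_CUBIC))
E
```

```text
t 18.05 p [ 0.5089 -0.2858  0.0223] q [ 0.8   0.64 -0.46  1.86  0.4   0.74  0.28] F [-0.1 -0.1 -1. ] M [-0.03 -0.   -0.  ] w 0.0639 xaz 9.2 ydir [-0.003  0.    -1.   ]
```

View pics/o1.png

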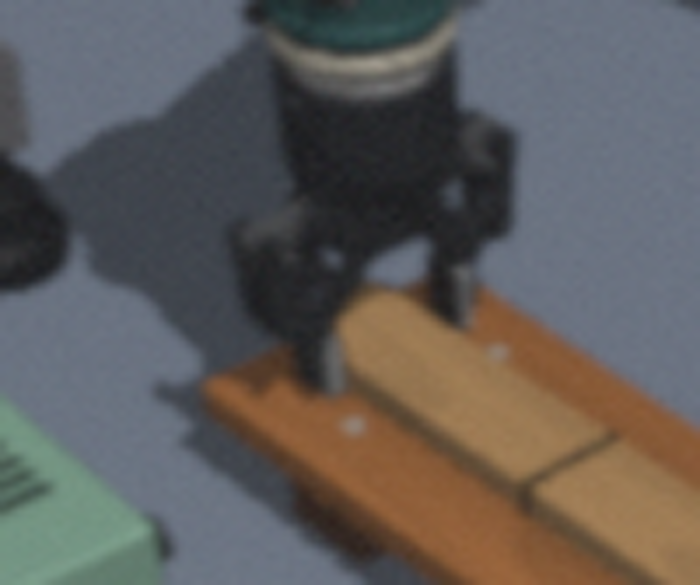

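Emit:
{"op": "apply_moves", "data": {
  "deltas": [
    [0,0,0,0,0,0,0.65],
    [0,0,0,0,0,0,0.55],
    [0,0,0,0,0,0,0.4],
    [0,0,0,0,0,0,0.2],
    [0,0,0,0,0,0,0],
    [0,0,0,0,0,0,0],
    [0,0,0,0,0,0,0]
  ]
}}

```text
time_s: 18.68
ee_pos: [0.5097, -0.2861, 0.0236]
eef_rot: [[0.987, -0.001, -0.16], [0.16, -0.001, 0.987], [-0.001, -1.0, -0.001]]
ft_force: [0.3, 0.3, 5.4]
width: 0.0489
```

```bash
python3 - <<'E'
from h import *
st()
T=cam('scene');p=np.ascontiguousarray(T['pixels'])
cv2.imwrite('pics/p1.png',cv2.resize(p[160:250,220:320],None,fx=7,fy=6.5,interpolation=cv2.INTER_CUBIC))
T=cam('top');p=np.ascontiguousarray(T['pixels'])
cv2.imwrite('pics/p2.png',cv2.resize(p[190:290,245:445],None,fx=4,fy=4,interpolation=cv2.INTER_CUBIC))
E
```

```text
t 18.68 p [ 0.5097 -0.2861  0.0236] q [ 0.8   0.64 -0.46  1.85  0.4   0.74  0.28] F [0.3 0.3 5.4] M [0.15 0.23 0.07] w 0.0489 xaz 9.2 ydir [-0.001 -0.001 -1.   ]
```

View pics/p1.png

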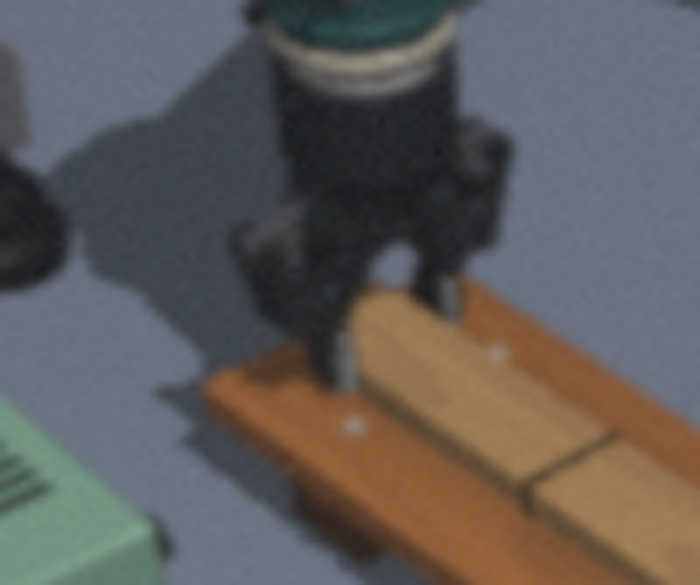

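View pics/p2.png

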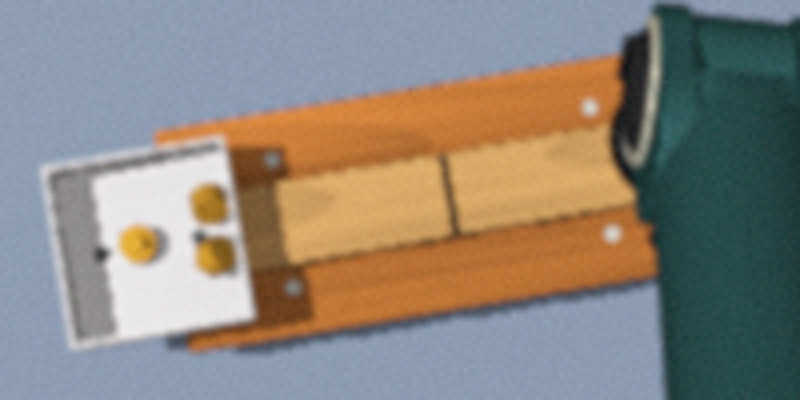

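The beam is gripped (49 mm), pressed down with about 5 N and undisturbed. I'll slide most of the way, 14 cm, then measure.

Emit:
{"op": "apply_moves", "data": {
  "deltas": [
    [0,0,0.3,0,0,0,0],
    [0,0,1,0,0.1,0,0],
    [0,0,2,0,0.2,0,0],
    [0,0,3,0,0.3,0,0],
    [0,0,4,0,0.4,0,0],
    [0,0,5,0,0.5,0,0],
    [0.1,0,6,0,0.6,0,0],
    [0.1,0,7,0,0.6,0,0],
    [0.1,0,8,0,0.6,0,0],
    [0.1,0,9,0,0.6,0,0],
    [0.1,0,9.6,0,0.6,0,0],
    [0.1,0,10,0,0.6,0,0],
    [0.1,0,10,0,0.6,0,0]
  ]
}}

```text
time_s: 19.87
ee_pos: [0.4948, -0.1875, 0.0236]
eef_rot: [[0.989, -0.001, -0.149], [0.149, -0.001, 0.989], [-0.001, -1.0, -0.001]]
ft_force: [-0.4, -1.8, 6.6]
width: 0.0492
```

```bash
python3 - <<'E'
from h import *
st()
T=cam('scene');p=np.ascontiguousarray(T['pixels'])
cv2.imwrite('pics/q1.png',cv2.resize(p[160:310,220:420],None,fx=4,fy=4,interpolation=cv2.INTER_CUBIC))
E
```

```text
t 19.87 p [ 0.4948 -0.1875  0.0236] q [ 0.67  0.57 -0.46  1.99  0.4   0.67  0.1 ] F [-0.4 -1.8  6.6] M [-0.53  0.16  0.06] w 0.0492 xaz 8.6 ydir [-0.001 -0.001 -1.   ]
```

View pics/q1.png

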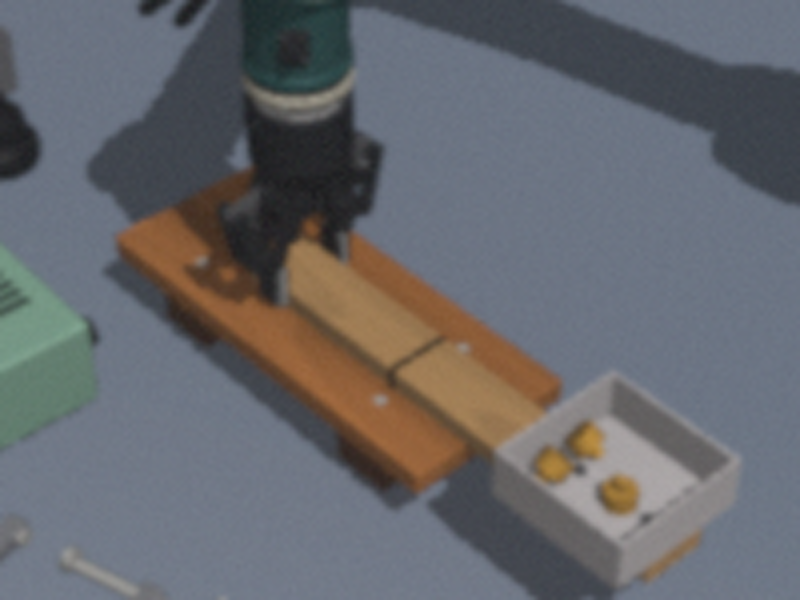

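The slide is going well: beam flat, masses in place. I'll add 5.5 cm, with a touch more downward press.

Emit:
{"op": "apply_moves", "data": {
  "deltas": [
    [0,0,0.3,0,0,0,0],
    [0,0,1,0,0,0,0],
    [0,0.1,2,0,0,0,0],
    [0,0.1,3,0,0,0,0],
    [0,0.1,4,0,0,0,0],
    [0,0.1,5,0,0,0,0],
    [0,0.1,5.5,0,0,0,0],
    [0,0.1,5.5,0,0,0,0],
    [0,0.1,5.5,0,0,0,0]
  ]
}}

```text
time_s: 20.67
ee_pos: [0.4877, -0.1344, 0.0235]
eef_rot: [[0.989, 0.001, -0.149], [0.149, -0.003, 0.989], [0.001, -1.0, -0.003]]
ft_force: [1.2, -5.4, 14.6]
width: 0.049
```

```bash
python3 - <<'E'
from h import *
st()
T=cam('scene');p=np.ascontiguousarray(T['pixels'])
cv2.imwrite('pics/r1.png',cv2.resize(p[200:310,270:420],None,fx=5,fy=5,interpolation=cv2.INTER_CUBIC))
T=cam('top');p=np.ascontiguousarray(T['pixels'])
cv2.imwrite('pics/r2.png',cv2.resize(p[195:285,210:350],None,fx=5.5,fy=5.5,interpolation=cv2.INTER_CUBIC))
E
```

```text
t 20.67 p [ 0.4877 -0.1344  0.0235] q [ 0.58  0.54 -0.47  2.05  0.4   0.64 -0.01] F [ 1.2 -5.4 14.6] M [-0.96  0.33  0.25] w 0.049 xaz 8.6 ydir [ 0.001 -0.003 -1.   ]
```

View pics/r1.png

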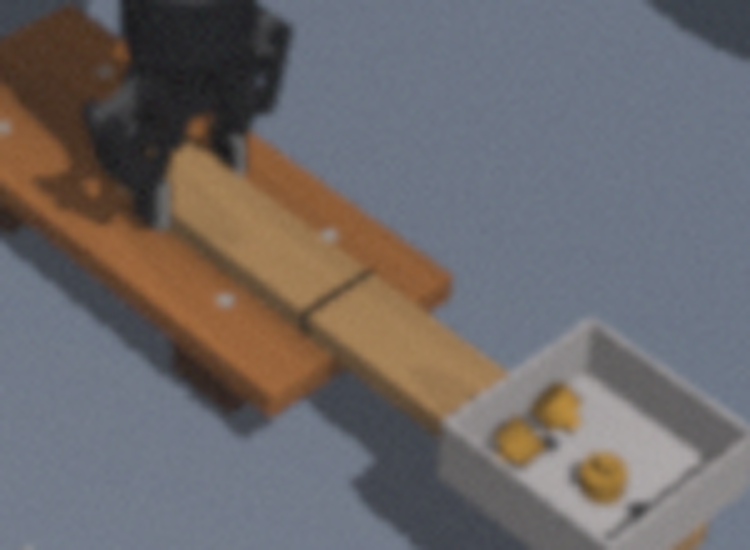

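View pics/r2.png

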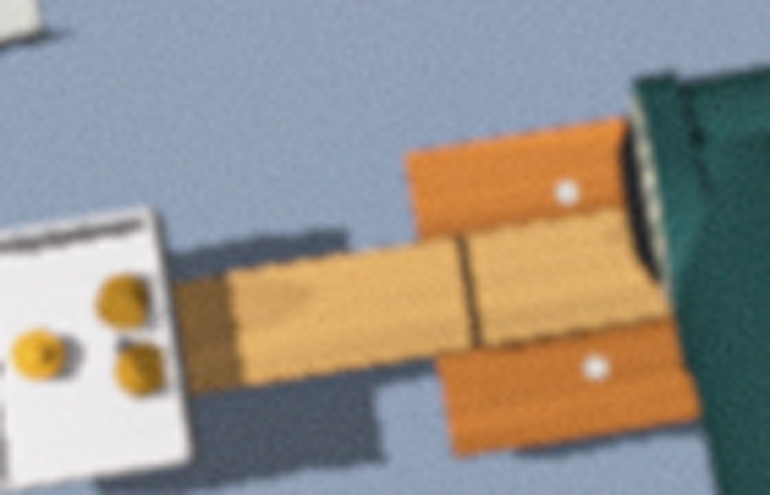

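```bash
cat >> h.py <<'E'
def rem(T,edge,mark,x0,y0,s):
    f=lambda a,z:onz(T,x0+(a[0]+.5)/s-.5,y0+(a[1]+.5)/s-.5,z)
    e=[f(a,.06) for a in edge]; m=[f(a,.078) for a in mark]
    t=e[0]-e[1]; L=np.linalg.norm(t); t/=L; n=np.array([-t[1],t[0],0]); n=n if n[1]>0 else -n
    mm=(m[0]+m[1])/2; tm=m[0]-m[1]; 
    print('edge len',L,'az n',np.degrees(np.arctan2(n[1],n[0])),'mark len',np.linalg.norm(tm),'mark y in edge',(mm-e[1])@n,'ang',np.degrees(np.arctan2(np.cross(t,tm)[2],t@tm)))
E
python3 - <<'E'
from h import *
T=cam('top'); rem(T,[(406,155),(455,453)],[(461,238),(477,347)],210,195,5.5)
S=cam('scene'); rem(S,[(268,412),(452,295-15)],[(304,318),(371,272)],270,200,5)
E
```

```text
edge len 0.13635442368144118 az n 98.86259153834092 mark len 0.04913090047583164 mark y in edge -0.01860893355755532 ang -1.036484294204017
edge len 0.1452763411145788 az n 100.81000693067517 mark len 0.052258289941209124 mark y in edge -0.02371036002390562 ang -0.42728700321329843
```

About 19.5 mm remains. Final slide.

Emit:
{"op": "apply_moves", "data": {
  "deltas": [
    [0,0,0.4,0,0,0,0],
    [0,0,0.9,0,0,0,0],
    [0,0,1.4,0,0,0,0],
    [0,0,1.8,0,0,0,0],
    [0,0,1.9,0,0,0,0],
    [0,0,1.9,0,0,0,0],
    [0,0,1.9,0,0,0,0]
  ]
}}

```text
time_s: 21.45
ee_pos: [0.4851, -0.1171, 0.0236]
eef_rot: [[0.989, 0.002, -0.148], [0.148, -0.004, 0.989], [0.001, -1.0, -0.005]]
ft_force: [1.2, -9.2, 12.9]
width: 0.0484
```

```bash
python3 - <<'E'
from h import *
st()
T=cam('scene');p=np.ascontiguousarray(T['pixels'])
cv2.imwrite('pics/s1.png',cv2.resize(p[200:310,270:420],None,fx=5,fy=5,interpolation=cv2.INTER_CUBIC))
T=cam('top');p=np.ascontiguousarray(T['pixels'])
cv2.imwrite('pics/s2.png',cv2.resize(p[205:285,250:330],None,fx=7,fy=7,interpolation=cv2.INTER_CUBIC))
E
```

```text
t 21.45 p [ 0.4851 -0.1171  0.0236] q [ 0.55  0.53 -0.47  2.06  0.41  0.63 -0.04] F [ 1.2 -9.2 12.9] M [-1.74  0.14  0.23] w 0.0484 xaz 8.5 ydir [ 0.002 -0.004 -1.   ]
```

View pics/s1.png

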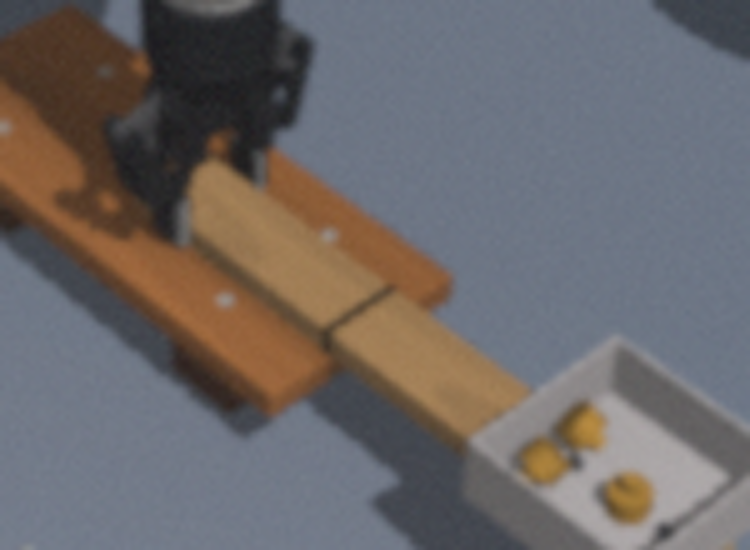

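View pics/s2.png

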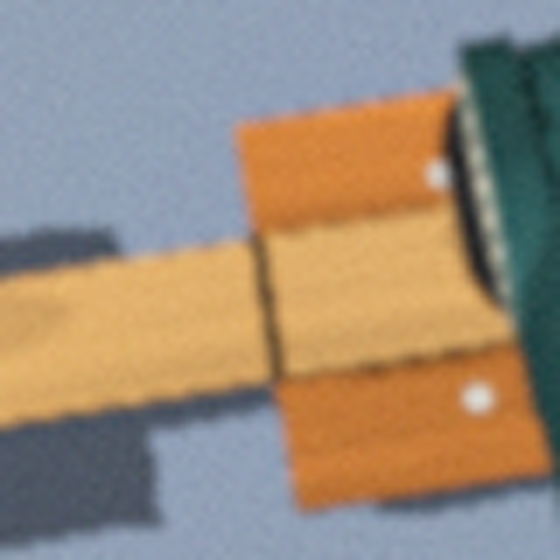

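```bash
python3 - <<'E'
from h import *
T=cam('top'); rem(T,[(237,124),(300,511)],[(258,238),(278,378)],250,205,7)
S=cam('scene'); rem(S,[(268,413),(452,282)],[(327,335),(390,289)],270,200,5)
E
```

```text
edge len 0.13909341382003548 az n 98.77093447952414 mark len 0.04955877613454125 mark y in edge -0.0012413587325998555 ang -1.1136106648222581
edge len 0.14458138313319208 az n 100.58295269417755 mark len 0.05029389904300864 mark y in edge -0.0073816784657779804 ang 1.1244553752379578
```

```bash
python3 - <<'E'
from h import *
S=cam('scene');p=np.ascontiguousarray(S['pixels'])
c,d=None,None
im=cv2.resize(p[245:290,315:365],None,fx=12,fy=12,interpolation=cv2.INTER_CUBIC)
T=cam('top')
f=lambda a,z:onz(T,250+(a[0]+.5)/7-.5,205+(a[1]+.5)/7-.5,z)
for X,c in((f((237,124),.06),(0,0,255)),(f((300,511),.06),(0,0,255)),(f((258,238),.078),(0,255,0)),(f((278,378),.078),(0,255,0))):
    q=(proj(S,X)[0]-[315,245]+.5)*12; print(np.round(q)); cv2.circle(im,tuple(int(v) for v in q),4,c,-1)
cv2.imwrite('pics/u1.png',im)
E
```

```text
[120. 425.]
[557. 134.]
[257. 271.]
[417. 170.]
```

View pics/u1.png

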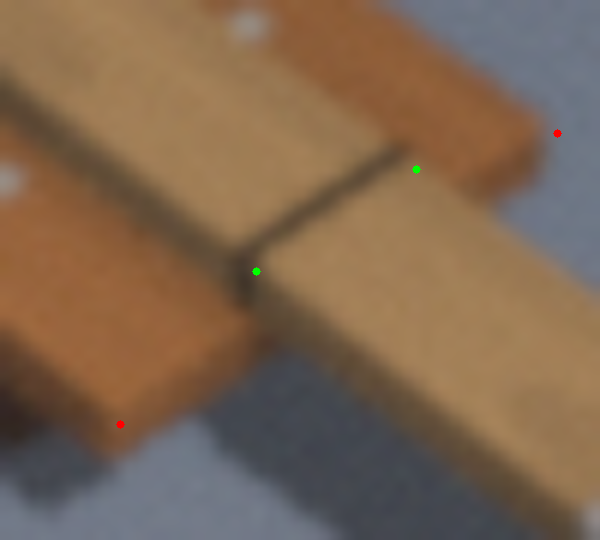

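```bash
python3 - <<'E'
from h import *
S=cam('scene'); rem(S,[(108,420),(543,128)],[(241,252),(402,149)],315,245,12)
st()
E
```

```text
edge len 0.1391391870063714 az n 99.0593033075031 mark len 0.050321963413280796 mark y in edge -0.004935213566416485 ang -0.9510672406291837
t 21.8 p [ 0.4851 -0.1171  0.0236] q [ 0.55  0.53 -0.47  2.06  0.41  0.63 -0.04] F [ 1.2 -8.  13.7] M [-1.79  0.2   0.22] w 0.0485 xaz 8.5 ydir [ 0.002 -0.004 -1.   ]
```

The three estimates put the line 1–5 mm short (top −1.2, odometry −2.4, scene −4.9), so I'll nudge 2.5 mm.

Emit:
{"op": "apply_moves", "data": {
  "deltas": [
    [0,0,0.1,0,0,0,0],
    [0,0,0.2,0,0,0,0],
    [0,0,0.25,0,0,0,0],
    [0,0,0.25,0,0,0,0],
    [0,0,0.25,0,0,0,0],
    [0,0,0.25,0,0,0,0],
    [0,0,0.25,0,0,0,0]
  ]
}}

```text
time_s: 22.38
ee_pos: [0.4848, -0.1154, 0.0235]
eef_rot: [[0.989, 0.002, -0.147], [0.147, -0.005, 0.989], [0.001, -1.0, -0.005]]
ft_force: [2.0, -10.7, 11.6]
width: 0.0485
```

```bash
python3 - <<'E'
from h import *
st()
T=cam('top');p=np.ascontiguousarray(T['pixels'])
cv2.imwrite('pics/v2.png',cv2.resize(p[205:285,250:330],None,fx=7,fy=7,interpolation=cv2.INTER_CUBIC))
cv2.imwrite('pics/v3.png',p)
S=cam('scene');p=np.ascontiguousarray(S['pixels'])
cv2.imwrite('pics/v1.png',cv2.resize(p[245:290,315:365],None,fx=12,fy=12,interpolation=cv2.INTER_CUBIC))
cv2.imwrite('pics/v4.png',p)
E
```

```text
t 22.38 p [ 0.4848 -0.1154  0.0235] q [ 0.55  0.53 -0.47  2.06  0.41  0.63 -0.05] F [  2.  -10.7  11.6] M [-2.15  0.09  0.22] w 0.0485 xaz 8.5 ydir [ 0.002 -0.005 -1.   ]
```

View pics/v2.png

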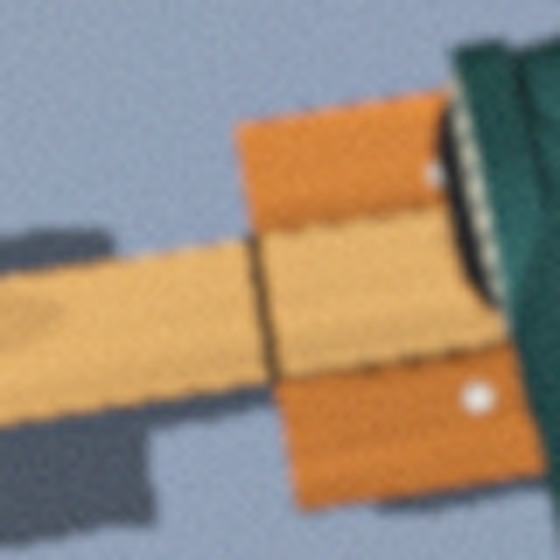

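View pics/v1.png

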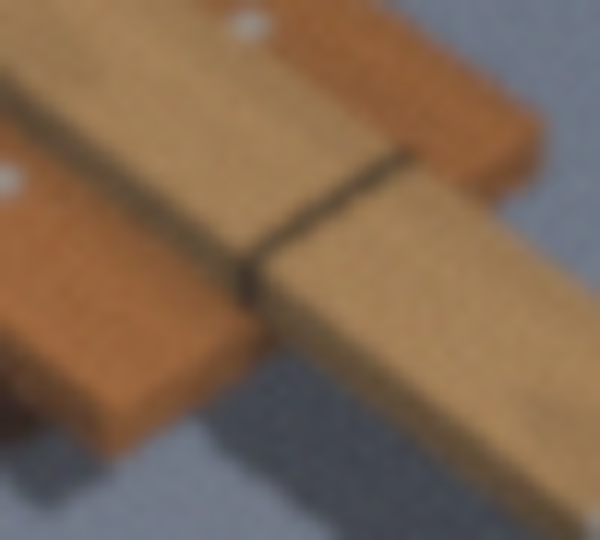

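View pics/v4.png

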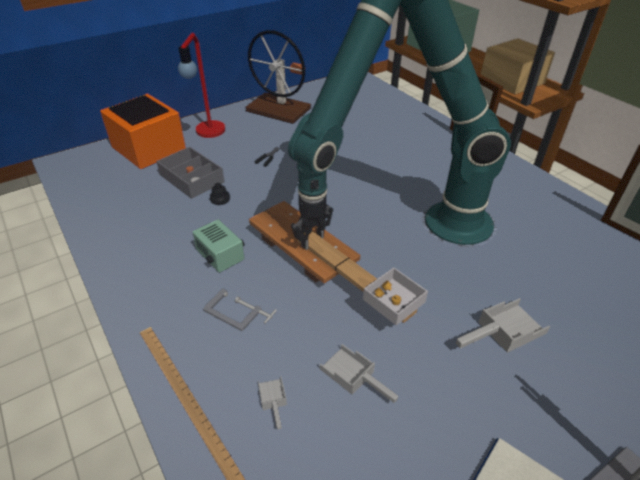

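Emit:
{"op": "apply_moves", "data": {
  "deltas": [
    [0,0,0,0,0,0,0],
    [0,0,0,0,0,0,0],
    [0,0,0,0,0,0,0],
    [0,0,0,0,0,0,0],
    [0,0,0,0,0,0,0],
    [0,0,0,0,0,0,0]
  ]
}}

```text
time_s: 22.98
ee_pos: [0.4848, -0.1154, 0.0235]
eef_rot: [[0.989, 0.002, -0.147], [0.147, -0.005, 0.989], [0.001, -1.0, -0.005]]
ft_force: [1.1, -11.0, 12.6]
width: 0.0487
```

```bash
python3 - <<'E'
from h import *
st()
T=cam('top'); rem(T,[(237,124),(300,511)],[(253,238),(271,380)],250,205,7)
S=cam('scene'); rem(S,[(108,420),(543,128)],[(247,258),(408,152)],315,245,12)
E
```

```text
t 22.98 p [ 0.4848 -0.1154  0.0235] q [ 0.55  0.53 -0.47  2.06  0.41  0.63 -0.05] F [  1.1 -11.   12.6] M [-2.1   0.17  0.2 ] w 0.0487 xaz 8.5 ydir [ 0.002 -0.005 -1.   ]
edge len 0.13909341382003548 az n 98.77093447952414 mark len 0.050156852636798 mark y in edge 0.0008844254009205938 ang -2.010966324049791
edge len 0.1391391870063714 az n 99.0593033075031 mark len 0.050956036465524435 mark y in edge -0.0029863940942033767 ang -0.2027672556925111
```

The arm is holding still, and the two views put the line at +0.9 and −3.0 mm, both inside the 7 mm tolerance. Handing in.

```bash
python3 -c "
from bench import env
print(env.close_job())"
```

```text
the job is handed in; nothing more can be done
None
```

I handed the job in at about 23 s with every step done; it gives no verdict, so I don't know the result.

I tipped the three masses into the pan while the beam was still back on the stand. I then set the empty scoop level on its original spot and slid the beam out while gripping its inner end and pressing down. The beam is still held.

**Last checks**
- **Line position:** +0.9 mm from the stand's end edge in the top view and −3.0 mm in the scene view. How far the gripper had travelled gave about −0.7 mm. All are within the 7 mm limit, but they disagree by up to 4 mm.
- **Squareness:** about 0.2 to 2 degrees off, within the 5 allowed.
- **Hold:** the fingers are shut at 49 mm on the beam with about 12 N downward, and nothing moved over a 0.5 s hold. The tool itself is tilted only about 0.3 degrees; I did not measure the beam's own level, which looked flat in the pictures.
- **Rest of the scene:** all three masses are in the pan, and the clamp, power supply and coil look undisturbed.

**What went wrong on the way**
- My first grasp of the scoop closed on air. The finger ends sat 25 to 45 mm above the reported tool point, depending on how far the gripper was open, so I corrected for that in every later grasp.
- About 11 N of sideways friction force was still on the tool at the end.

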